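Kit pump magazines in their carriers, dock them and lock the dock

TASK

First put every pump magazine that is there into a carrier of its own on the bench, seated on the pocket floor. Only when all are kitted, raise the collar on the dock's lever and swing the lever through the gate to open until the collar drops in; slide each loaded carrier fully home in a bay, tongue first, and then swing the lever back to locked in the same way, with the collar dropped in. Leave the timer, the beaker and the bottle where they stand.

Things in the scene. Friction and masses are not known exactly. Their poses are not given: they have to be found in the camera images.
- magazine_1: black pump magazine (all alike): 100 long (y) x 19 wide (x) x 26 tall, with a small knob reaching 38 at about y = -22; the stretch y = -2 to +22 is only 17 tall. Origin: centre of its underside; z up. 0.045 kg. Grip across the 19 mm at about y = -25 (or +36), fingertips 14 mm or more above its underside, clear of a carrier's rim. It fits a carrier either end first
- magazine_2: such a magazine; there may be two or three, an absent one reads None from the start
- magazine_3: such a magazine
- carrier_1: sliding carrier (all three alike): grey open-topped trough 118 long x 32 wide x 24 tall, a flat steel tongue sticking 20 mm further out at its +x end. Origin: centre of the trough's underside (tongue not counted); x along it to the tongue, z up. Pocket 106 x 23, floor 12 above the underside, 12 deep. 0.14 kg. Grip it across the 32 mm flanks
- carrier_2: such a carrier. Its tongue is 20 wide (12 wide over its last 7 mm) and lies 3 to 11 mm above the underside
- carrier_3: such a carrier. One carrier may be left over; it may stay on the bench
- dock: fixed light grey dock. Origin: centre of the underside of its 200 x 184 x 12 mm plate; x to its grey rear block (x = 64 to 94, 34 high over the bench), z up. Bays at y = +58, 0, -58; lever at x = -60, y = -168. A lock bar along y in front of the bays (x = -69 to -59) stands 11.5 mm above the plate while locked and is flush while open; while up it stops carriers sliding in or out
- bay_1 (a point): bay nearest the +y side: the point where a carrier's origin lies when fully home; x points the way a carrier slides home. Set a carrier on the plate 22 to 26 mm in front of home (-x), tongue to the rear block, then slide it along +x: the tongue enters a mouth under the block, 26 wide x 14 high, till its tip meets the back. Near home its tail runs between 6 mm high ribs 40 apart
- bay_2 (a point): the middle bay, like bay_1. Between the dock and the bench place of the carriers stand fixed: a gas control box (x = 0.30 to 0.45 m, y = -0.06 to 0.08 m, 260 mm tall) and a black computer (from x = 0.505 m on, y = 0.07 to 0.26 m, 355 mm tall); carry parts over or round them. A tray 255 mm up overhangs everything beyond x = 0.60 m behind the dock, with a column from x = 0.545 m at y = -0.43 to -0.58 m
- bay_3 (a point): the bay nearest the lever, like bay_1
- lever_pivot (a point): centre of the lever's hinge, 40 mm above the bench; the hinge lies along the dock's y. The lever is a 12 mm shaft with a 22 mm ball at its end, the ball's top 151 mm from the pivot. A grey gate plate stands beside the shaft on the side of the bays, with a rib up to 70 mm from the pivot
- collar_grip (a point): point on the lever's axis at which to grip its collar, 96 mm from the pivot with the collar down (it rises with the collar). z points up along the lever. The collar is a dark steel sleeve of 33 mm diameter, from 28 mm below this point to 16 mm above. Keep the fingertips no lower than 20 mm below this point, clear of the gate plate
- lock_lever (a joint): angle of the lever, rad: 0 = locked, upright; 0.60 = open, leaning 0.60 rad towards -x (the robot). It stays where it is left. With the collar down its tooth is caught by the gate's rib and the lever moves only about 0.05 rad from either end
- lock_collar (a joint): lift of the collar along the lever, m: 0 = down, 0.016 = highest. A spring pulls it down (3 to 5.4 N). From 0.012 up its tooth clears the rib and the lever can be swung while the collar is held up; let go at either end, it drops back to 0
- timer: small bench timer, 66 x 60 x 20, bystander
- beaker: clear plastic beaker, 57 diameter x 70, bystander
- bottle_buffer: white bottle with a light cap, 44 diameter x 86, bystander
There are look-alikes about, which are no part of the job. Leave any red look-alike of the magazine_1 alone.

How it is judged:
By the outcome, as a careful person would: the job done as asked, in the order asked, and still so for the second after the job is handed in, with the robot touching nothing.
Of magazine_1, magazine_2, magazine_3 only 2 to 3 are there at a start; the rules pass over those that are not, and their reading is None.
At some moment in a run one of magazine_1, magazine_2, magazine_3 may be knocked a few centimetres aside while the robot is not near it.
It also fails if it takes over 210 s, if anything falls off the work surface, if the arm or the gripper's body presses on something with over 40 N, if the wrist force passes 120 N, or if a joint passes its speed limit or range.

ROBOT

A 6-joint arm with a two-finger parallel gripper is mounted at the origin on a cart in front of the work surface, level with it; the furniture and walls round the work are solid. World frame = base frame: x ahead of the robot, y to its left, z up, the work surface at z = 0. Lengths are in m, angles in rad, forces in N, time in s.
With the tool pointing down it reaches from about 0.325 to 0.875 m from the base axis. Payload 4.4 kg.
Tool frame: the origin (TCP) lies between the finger pads; the fingertips stand 25 mm ahead of it and the grasp point (between the pads) lies 6 mm ahead of it; x points along the fingers, z is the direction in which the jaws open and shut, and the axes are right-handed (so a half turn about x gives the same grasp; the last joint's range is limited). The gripper opens to 85 mm and grips with 20 to 120 N. Pads are 22 mm wide; open, the fingers measure 114 mm over their backs; the gripper's body (76 mm by 85 mm) begins 54 mm behind the grasp point. The pads swing forward as they close: fully open they stand 13 mm farther back than shut.
Start: joints at [-1.438, 0.207, 1.542, -0, 1.393, -0.15], TCP at [0.16, -0.552, 0.256] pointing down, gripper open.
Joint ranges: [-2.73, 2.73], [-0.86, 2.22], [0.23, 2.46], [-1.11, 4.25], [0.08, 2.63], [-2.82, 2.82]. Speed limits (rad/s): [2.79, 2.79, 3.14, 3.14, 3.14, 3.14].

INTERFACE

Orientations are given as a unit quaternion [w, x, y, z].
In Python, from workcell import robot, viewer, ticket gives the robot as it stands.
- The arm moves only by the tool carry_out, never from a script. Its arguments are lists of equal length, an entry for each row: "translation": the shift along the tool's x, y, z scaled (see below), a list of three; "rotation": the turn, a rotation vector about the tool's x, y, z scaled (see below), a list of three; "gripper": the opening, from 0 (shut) to 1 (fully open). A call has 1 to 10 rows; each row shifts and turns the commanded pose from where the row before left it, along the tool's axes as they then stand; what a row does not reach is not made up. The controller multiplies each number of a shift by 0.1 m and each number of a turn by 10 degrees. A row lasts 1/8 s, in which the tool goes at most 62.5 mm and 10.7 degrees, less where a joint would pass 70% of its speed; a pose out of reach is approached as far as the arm can. A call with a number of a shift or a turn outside -1 to 1 is refused whole. A call with a gripper value outside its range is refused whole. The fingers move at their own pace and stop on an object; the grip force is fixed at half the most. Time passes only in rows, so rows that do not move let the fingers close. It gives the time, the measured TCP pose, the force and the opening at its end, in the units of the state.
- robot.sense(): the state, without advancing time (a new reading comes with each control period).
- viewer.get_image(name): name is "side" or "top"; returns the picture (384x512x3 uint8, red, green, blue); there is no depth.
- viewer.camera_params(name): a dict with "fovy" (degrees; the focal length in pixels is half the picture's height over the tangent of half this angle, whatever the lens; pixels are square), "cx", "cy" (the principal point, pixels), "origin" and "orientation" of the camera in the world. Camera axes: x right, y up, looking along -z (the intrinsics and any distortion apply to the point x, -y, -z); pixel columns grow to the right and rows downward; lengths in m; the calibration is good to about 2 mm. A picture is of the moment at which its call begins. camera_params takes no time and is no camera call.
- ticket.close_job(): hands the job in, once; it reports no verdict.
The state is a dict: "time": time; "joints": joint angles; "qvel": joint speeds; "tau": joint torques, N m; "tool_pos": TCP position; "ee_rot": TCP orientation; "wrist_force": force on the tool from outside, world axes, zero at the start; "moment": the same for the moment, N m; "grip_width": opening from 0.0 (shut) to 1.0 (fully open).
Only numpy, scipy, OpenCV 4.12 (cv2) and the standard library are available. Lean on these libraries where they do the work, as an engineer would, in place of code of your own. Each camera call takes 0.05 s, during which the arm holds its last target. There are 200 camera calls.

## Working session

There is one attempt and no reset: what is moved stays moved. The work goes in short steps, Python scripts to look and compute and a tool call to move; the robot and the scene stay as the last step left them, time stands still between calls to the robot, and variables do not carry over. Pictures are saved under pics/ and viewed, about 12 in all and at most 16, crops included, and the job is handed in when it is done.

Besides the shell and the picture viewer there is one more tool, called after "Call:" as name(argument=value, ...), one argument or row to a line, values as JSON. carry_out: Moves the arm, as the interface text tells. Shifts and turns lie within -1 to 1; 1 stands for 0.1 m of shift or 10 degrees of turn. Its arguments: {"type":"object","properties":{"translation":{"type":"array","items":{"type":"array","items":{"type":"number","minimum":-1,"maximum":1}}},"rotation":{"type":"array","items":{"type":"array","items":{"type":"number","minimum":-1,"maximum":1}}},"gripper":{"type":"array","items":{"type":"number"}}},"required":["translation","rotation","gripper"]}

```bash
ls; mkdir -p pics; python3 - <<'E'
from workcell import robot, viewer, ticket
import cv2
print(robot.sense())
for n in ("side","top"):
    print(n,viewer.camera_params(n))
    im=viewer.get_image(n)
    cv2.imwrite(f"pics/{n}0.png",im[:,:,::-1])
E
```

```text
pics
{'time': 0.0, 'joints': array([-1.43848474e+00,  2.07469279e-01,  1.54299737e+00, -3.74352342e-05,
        1.39349953e+00, -1.50484953e-01]), 'qvel': array([ 2.76142913e-04,  7.56759842e-05,  1.78481000e-04,  1.47978009e-03,
       -8.32593850e-04, -8.62240858e-05]), 'tau': array([-2.56927095e-03, -3.83038795e+01, -2.91596746e+01, -5.37382421e-04,
        1.04940947e-02, -1.55488401e-06]), 'tool_pos': array([ 0.16033999, -0.55144051,  0.25507713]), 'ee_rot': array([ 0.56487749,  0.42513361,  0.56607201, -0.42395437]), 'wrist_force': array([0.42055418, 0.11509141, 0.47909557]), 'moment': array([ 0.00300789,  0.04857701, -0.0390409 ]), 'grip_width': 0.9954016656227571}
side {'fovy': 48.14538919993856, 'cx': 255.11042176432395, 'cy': 192.70437080549343, 'origin': array([0.04643983, 1.36975626, 0.91753908]), 'orientation': array([-0.16866893, -0.08207764,  0.48806842,  0.85241027])}
top {'fovy': 44.31460942853517, 'cx': 256.4614540815675, 'cy': 202.13219138893803, 'origin': array([ 0.24672221, -0.02365214,  1.96559171]), 'orientation': array([-0.69739471, -0.07622736,  0.02313381,  0.71224633])}
```

View pics/side0.png

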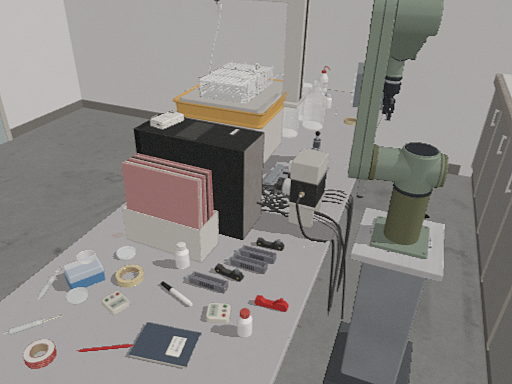

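View pics/top0.png

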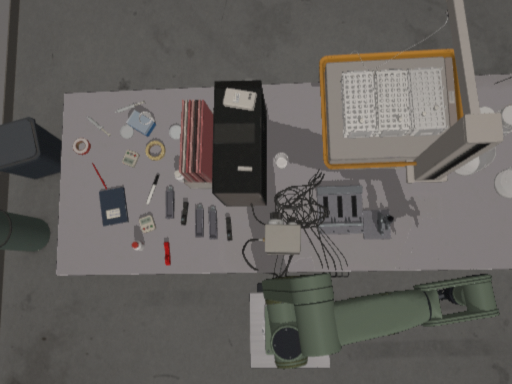

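The side view shows the bench with grey carriers and two black magazines at about (205–270, 240–290), plus a red look-alike at (271,303). The top view shows carriers and magazines at columns 165–235, rows 185–265, and the dock at (340,207). Next, enlarged crops of both.

```bash
python3 - <<'E'
import cv2, numpy as np
t=cv2.imread("pics/top0.png"); s=cv2.imread("pics/side0.png")
def crop(im,x0,y0,w,h,k,n):
    c=cv2.resize(im[y0:y0+h,x0:x0+w],None,fx=k,fy=k,interpolation=cv2.INTER_CUBIC)
    for i in range(0,w,10): cv2.line(c,(i*k,0),(i*k,6 if i%50 else 14),(0,255,255),1); cv2.putText(c,str(x0+i),(i*k,22),0,.3,(0,255,255),1) if i%20==0 else 0
    for j in range(0,h,10): cv2.line(c,(0,j*k),(6,j*k),(0,255,255),1); cv2.putText(c,str(y0+j),(8,j*k+4),0,.3,(0,255,255),1) if j%20==0 else 0
    return c
a=crop(t,140,170,100,100,6,0)
cv2.imwrite("pics/topL.png",a)
b=crop(t,310,170,90,80,6,0); cv2.imwrite("pics/topD.png",b)
cv2.imwrite("pics/sideL.png",crop(s,170,220,130,100,6,0))
E
```

```text
(no output)
```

View pics/topL.png

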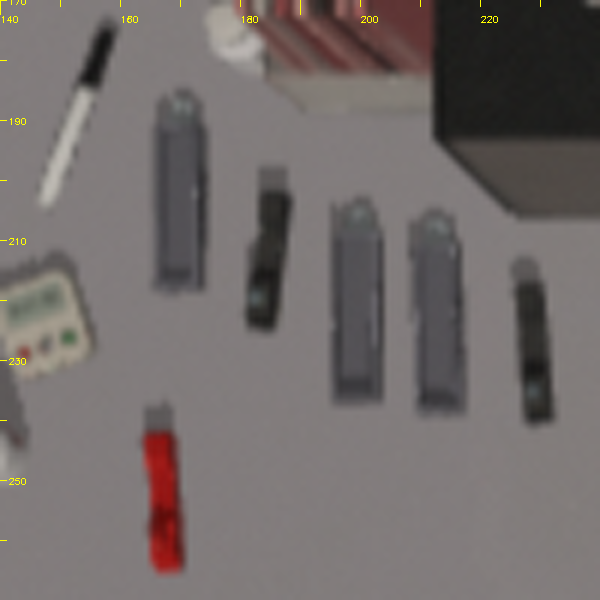

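View pics/topD.png

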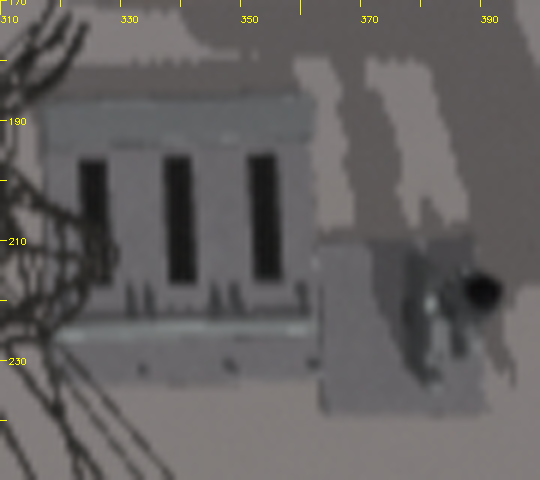

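View pics/sideL.png

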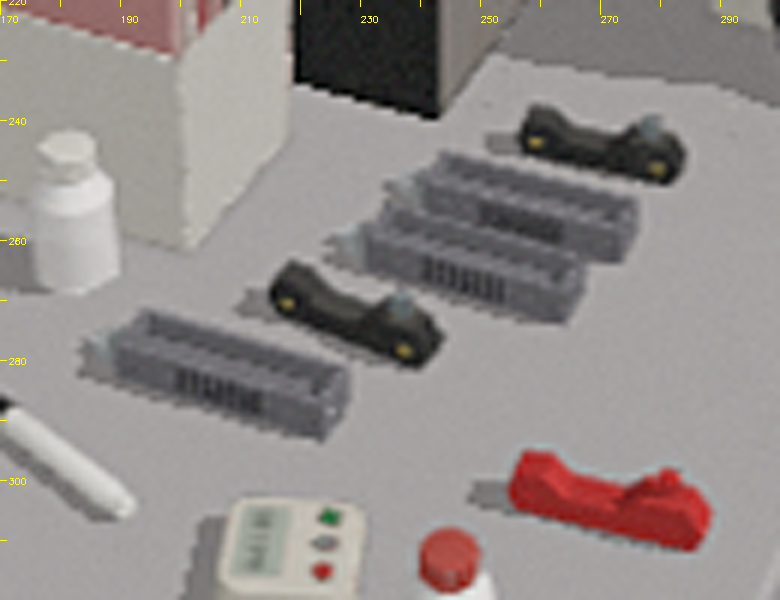

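```bash
cat > h.py <<'E'
import numpy as np, cv2
from scipy.spatial.transform import Rotation as R
from workcell import robot, viewer, ticket
def cam(n):
    p=viewer.camera_params(n); q=p["orientation"]
    return R.from_quat([q[1],q[2],q[3],q[0]]).as_matrix(),p["origin"],192/np.tan(np.radians(p["fovy"]/2)),p["cx"],p["cy"]
def ray(n,u,v):
    M,o,f,cx,cy=cam(n); return o,M@np.array([(u-cx)/f,-(v-cy)/f,-1])
def atz(n,u,v,z):
    o,d=ray(n,u,v); return o+d*(z-o[2])/d[2]
def proj(n,P):
    M,o,f,cx,cy=cam(n); c=M.T@(np.array(P)-o); return np.array([cx+f*c[0]/-c[2],cy+f*c[1]/c[2]])
def tri(a,b):
    (o,d),(p,e)=ray("top",*a),ray("side",*b)
    t=np.linalg.lstsq(np.c_[d,-e],p-o,rcond=None)[0]; A,B=o+d*t[0],p+e*t[1]
    return (A+B)/2,np.linalg.norm(A-B)
def tool():
    s=robot.sense(); q=s["ee_rot"]; return s["tool_pos"],R.from_quat([q[1],q[2],q[3],q[0]]),s
def shift(tgt):
    "rows units needed along tool axes to reach world TCP tgt"
    p,r,_=tool(); return r.inv().apply(np.array(tgt)-p)/0.1
def snap(n,name,box=None,k=6):
    im=viewer.get_image(n)[:,:,::-1].copy()
    if box:
        x0,y0,w,h=box
        im=cv2.resize(im[y0:y0+h,x0:x0+w],None,fx=k,fy=k,interpolation=cv2.INTER_CUBIC)
        for i in range(0,w,10):
            cv2.line(im,(i*k,0),(i*k,6),(0,255,255),1)
            if i%20==0: cv2.putText(im,str(x0+i),(i*k,18),0,.35,(0,255,255),1)
        for j in range(0,h,10):
            cv2.line(im,(0,j*k),(6,j*k),(0,255,255),1)
            if j%20==0: cv2.putText(im,str(y0+j),(8,j*k+4),0,.35,(0,255,255),1)
    cv2.imwrite("pics/"+name,im)
E
python3 - <<'E'
from h import *
np.set_printoptions(precision=4,suppress=True)
for P in [(.30,.08,.26),(.45,.08,.26),(.30,-.06,.26),(.505,.07,.355),(.505,.26,.355),(.505,.26,0),(.505,.07,0)]:
    print(P,proj("top",P),proj("side",P))
print("carriers: tail top corners (z=.024)")
for l,t in dict(A=[(165.3,218),(174,218),(166,190),(174,190)],B=[(195.5,237.3),(203.5,237),(195,208.5),(203,208.5)],C=[(209.5,239),(217.5,238.5),(209,211),(217,210.5)]).items():
    print(l,*[atz("top",*p,.024)[:2] for p in t])
print("mags")
for l,t in dict(L=[(181,224),(185.5,225),(184,202),(188.5,202)],R=[(226.5,240),(232,239.5),(225.5,217.5),(230.5,216.5)]).items():
    print(l,*[atz("top",*p,.026)[:2] for p in t])
print("knob",[atz("top",*p,.038)[:2] for p in[(183,219.5),(229,235)]])
print("side C tail top near/far",atz("side",266,267,.024),atz("side",276,253,.024))
print("dock plate corners z=.012", [atz("top",*p,.012)[:2] for p in[(316,233.5),(361,233),(317,186),(361,186)]])
print("block top z .034",[atz("top",*p,.034)[:2] for p in[(316.5,186.5),(361,185.5),(317,195),(361,194)]])
print("slots",[atz("top",*p,.012)[:2] for p in[(326,217),(340.3,217),(354,217)]])
print("ball",atz("top",389,218,.18))
E
```

```text
(0.3, 0.08, 0.26) [263.6755 254.1697] [320.9751 166.2749]
(0.45, 0.08, 0.26) [262.9431 212.8319] [278.898  158.1423]
(0.3, -0.06, 0.26) [302.6868 253.4617] [330.3848 150.2113]
(0.505, 0.07, 0.355) [263.8238 193.7898] [266.1125 129.0488]
(0.505, 0.26, 0.355) [209.5468 195.2858] [244.6304 150.5595]
(0.505, 0.26, 0) [224.1713 208.1553] [243.3819 243.0724]
(0.505, 0.07, 0) [268.9619 207.014 ] [262.6264 215.3654]
carriers: tail top corners (z=.024)
A [0.4664 0.5068] [0.4655 0.4696] [0.586  0.5052] [0.585  0.4707]
B [0.3824 0.3778] [0.383 0.344] [0.5035 0.3802] [0.5027 0.3462]
C [0.3741 0.3188] [0.3755 0.2852] [0.4915 0.3207] [0.4927 0.2869]
mags
L [0.4393 0.439 ] [0.4346 0.4199] [0.5321 0.4268] [0.5316 0.4076]
R [0.3684 0.2473] [0.37   0.2244] [0.4622 0.2509] [0.4659 0.2299]
knob [array([0.4567, 0.4278]), array([0.388 , 0.2351])]
side C tail top near/far [0.3793 0.3745 0.024 ] [0.3733 0.2956 0.024 ]
dock plate corners z=.012 [array([ 0.3885, -0.1223]), array([ 0.3866, -0.3051]), array([ 0.5867, -0.133 ]), array([ 0.5815, -0.3141])]
block top z .034 [array([ 0.5809, -0.1296]), array([ 0.5798, -0.3109]), array([ 0.5453, -0.1305]), array([ 0.5445, -0.3093])]
slots [array([ 0.4558, -0.1655]), array([ 0.4544, -0.224 ]), array([ 0.453 , -0.2797])]
ball [ 0.4284 -0.3866  0.18  ]
```

Top crop: three grey carriers with tongues towards +x, centred near (170,204), (199,222) and (213,225). Black magazines at (185,213) and (229,228), knobs towards the robot, and the red look-alike at (167,252). Dock slots at (326/340/354, 206) and the lever ball at (389,218). I see only two magazines. The pinhole calibration reproduces the sizes given.

```bash
cat >> h.py <<'E'
def plan(x,y,z,yaw=0.):
    "remaining turn (deg about tool axes) to tool-down with jaws across y turned by yaw; then shift in units"
    p,r,s=tool(); M=r.as_matrix()
    best=None
    for sg in (1,-1):
        zt=sg*np.array([-np.sin(yaw),np.cos(yaw),0]); xt=np.array([0,0,-1.]); T=R.from_matrix(np.c_[xt,np.cross(zt,xt),zt])
        v=(r.inv()*T).as_rotvec(degrees=True)
        if best is None or np.linalg.norm(v)<np.linalg.norm(best[0]): best=(v,T,sg)
    v,T,sg=best; d=np.array([x,y,z])-p
    np.set_printoptions(precision=4,suppress=True)
    print("t",round(s["time"],2),"pos",p,"rotunits",v/10,"shift(after turn)",T.inv().apply(d)/.1,"shift(now)",r.inv().apply(d)/.1,"sg",sg,"w",round(s["grip_width"],3),"F",s["wrist_force"])
E
python3 -c "
from h import *
p,r,s=tool(); print(r.as_matrix())
plan(.435,.304,.45,.015)"
```

```text
[[-2.74848910e-04  9.60285952e-01  2.79017587e-01]
 [ 2.14871417e-03  2.79017521e-01 -9.60283607e-01]
 [-9.99997654e-01  3.35596142e-04 -2.14006770e-03]]
t 0.1 pos [ 0.1603 -0.5515  0.2552] rotunits [ 1.5342 -0.0124 -0.0003] shift(after turn) [-1.9479  2.8746 -8.5129] shift(now) [-1.9303  5.0251 -7.4531] sg -1 w 0.998 F [-0.471  -0.0931 -0.3027]
```

Call:
carry_out(
  translation=[
    [-0.6,0,0],
    [-0.6,0,0],
    [-0.5,0,0],
    [0,0.4,-0.45],
    [0,0.4,-0.45],
    [0,0.4,-0.45],
    [0,0.4,-0.45],
    [0,0.4,-0.45],
    [0,0.4,-0.45],
    [0,0,-0.6],
  ],
  rotation=[
    [0.767,0,0],
    [0.767,0,0],
    [0,0,0],
    [0,0,0],
    [0,0,0],
    [0,0,0],
    [0,0,0],
    [0,0,0],
    [0,0,0],
    [0,0,0],
  ],
  gripper=[1,1,1,1,1,1,1,1,1,0.5],
)

```text
time: 1.35
tool_pos: [0.3969, -0.2168, 0.4249]
ee_rot: [0.503, 0.496, 0.505, -0.496]
wrist_force: [0.6, 0.9, 0.4]
grip_width: 0.818
```

Call:
carry_out(
  translation=[
    [0,0,-0.6],
    [0,0,-0.6],
    [0,0,-0.6],
    [0,0,-0.6],
    [0,0,-0.6],
    [0,0.1,-0.6],
    [0,0.1,-0.6],
    [0,0.15,-0.6],
    [0,0.1,-0.4],
    [0,0,0],
  ],
  rotation=[
    [0,0,0],
    [0,0,0],
    [0,0,0],
    [0,0,0],
    [0,0,0],
    [0,0,0],
    [0,0,0],
    [0,0,0],
    [0,0,0],
    [0,0,0],
  ],
  gripper=[0.5,0.5,0.5,0.5,0.5,0.5,0.5,0.5,0.5,0.5],
)

```text
time: 2.6
tool_pos: [0.4322, 0.3042, 0.4246]
ee_rot: [0.504, 0.494, 0.505, -0.496]
wrist_force: [-0.0, -0.6, -0.2]
grip_width: 0.503
```

```bash
python3 -c "
from h import *
plan(.435,.304,.06,.015)"
```

```text
t 2.6 pos [0.4322 0.3042 0.4246] rotunits [0.0235 0.0054 0.0166] shift(after turn) [3.6459 0.0279 0.0025] shift(now) [ 3.6459  0.0385 -0.0008] sg -1 w 0.503 F [-0.0007 -0.568  -0.2398]
```

Call:
carry_out(
  translation=[
    [0.6,0.02,0],
    [0.6,0.02,0],
    [0.6,0,0],
    [0.6,0,0],
    [0.6,0,0],
    [0.4,0,0],
    [0.25,0,0],
    [0.2,0,0],
    [0,0,0],
  ],
  rotation=[
    [0.0235,0,0],
    [0,0,0],
    [0,0,0],
    [0,0,0],
    [0,0,0],
    [0,0,0],
    [0,0,0],
    [0,0,0],
    [0,0,0],
  ],
  gripper=[0.47,0.47,0.47,0.47,0.47,0.47,0.47,0.47,0.47],
)

```text
time: 3.72
tool_pos: [0.4358, 0.3047, 0.0465]
ee_rot: [0.5, 0.498, 0.505, -0.497]
wrist_force: [-16.7, 2.6, 35.5]
grip_width: 0.47
```

```bash
python3 -c "
from h import *
plan(.435,.304,.034,.015)
snap('top','g1.png',(150,160,100,100),6)"
```

```text
t 3.73 pos [0.4358 0.3047 0.0465] rotunits [-0.0335 -0.0336  0.0199] shift(after turn) [ 0.1255 -0.0082  0.0067] shift(now) [ 0.1255 -0.0077  0.0075] sg -1 w 0.47 F [-16.6724   2.5748  35.5356]
```

View pics/g1.png

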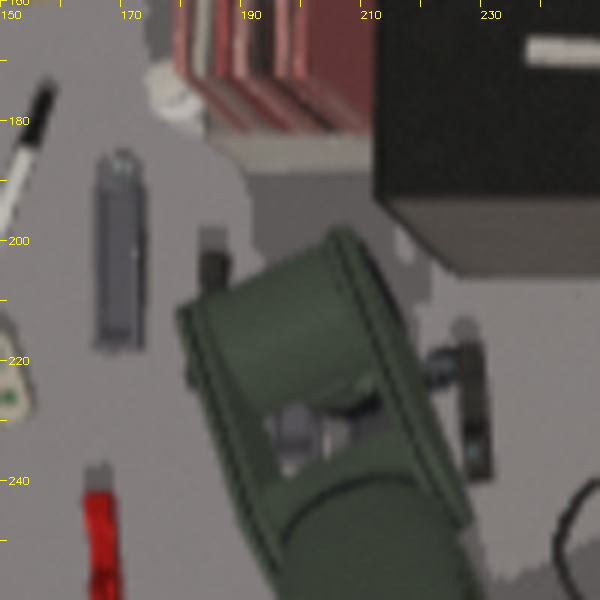

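The arm hides the carrier from the top camera. A 35 N push says a finger stands on a rim, so I'm lifting and looking from the side.

Call:
carry_out(
  translation=[
    [-0.4,0,0],
    [0,0,0],
  ],
  rotation=[
    [0,0,0],
    [0,0,0],
  ],
  gripper=[0.47,0.47],
)

```text
time: 4.03
tool_pos: [0.4394, 0.3024, 0.0851]
ee_rot: [0.504, 0.5, 0.501, -0.495]
wrist_force: [-0.5, -0.8, -0.9]
grip_width: 0.471
```

```bash
python3 -c "
from h import *
plan(.435,.304,.034,.015)
snap('side','g2.png',(170,200,120,90),6)"
```

```text
t 4.03 pos [0.4394 0.3024 0.0851] rotunits [-0.0272 -0.0163 -0.0417] shift(after turn) [ 0.5106 -0.0434 -0.0165] shift(now) [ 0.5104 -0.0472 -0.0148] sg -1 w 0.471 F [-0.5128 -0.8096 -0.9161]
```

View pics/g2.png

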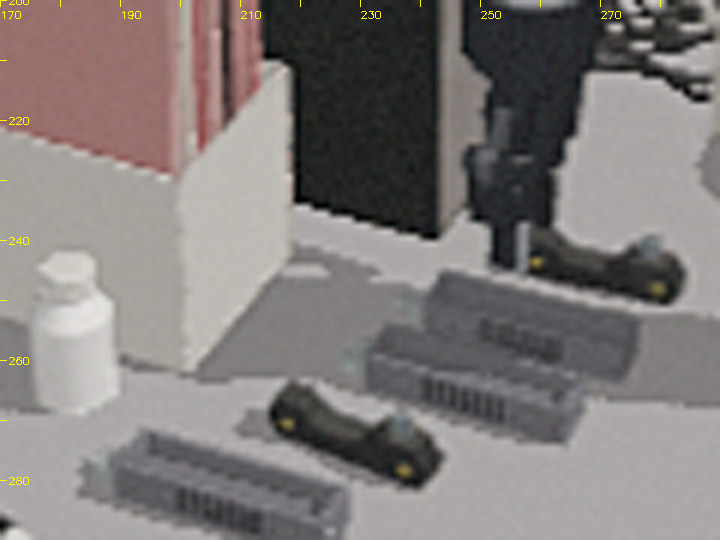

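The side view shows the carriers unmoved, with rim far-tail corners at about (276,252) for C and (267,263) for B. The gripper tip is at about (254,245). I'll check the model's projection against these pixels and the tool.

```bash
python3 -c "
from h import *
np.set_printoptions(precision=1,suppress=True)
def car(x,y,yaw):
    c,s=np.cos(yaw),np.sin(yaw); o={}
    for n,p in dict(ft=(-.059,-.016,.024),ff=(.059,-.016,.024),nt=(-.059,.016,.024),nf=(.059,.016,.024),ntb=(-.059,.016,0),tip=(.079,0,.011)).items():
        P=(x+c*p[0]-s*p[1],y+s*p[0]+c*p[1],p[2]); o[n]=proj('side',P),proj('top',P)
    return o
for n,a in dict(A=(.5275,.4897,0),B=(.4447,.3637,.019),C=(.4354,.3047,.015)).items():
    print(n,{k:v[0] for k,v in car(*a).items()}); print({k:v[1] for k,v in car(*a).items()})
p,r,s=tool()
for t in (0,.025):
  for z in (-.02,0,.02): print(t,z,proj('side',p+r.apply([t,0,z])))
"
```

```text
A {'ft': array([227.1, 279.1]), 'ff': array([192.7, 269. ]), 'nt': array([222.6, 285.9]), 'nf': array([187.7, 275.4]), 'ntb': array([222.7, 291.9]), 'tip': array([184.8, 273.6])}
{'ft': array([173. , 217.3]), 'ff': array([173.3, 189.7]), 'nt': array([165.6, 217.5]), 'nf': array([165.9, 189.9]), 'ntb': array([167.1, 218.1]), 'tip': array([170.4, 185.7])}
B {'ft': array([267.1, 261.2]), 'ff': array([233.2, 252.4]), 'nt': array([263.7, 267.3]), 'nf': array([229.4, 258.2]), 'ntb': array([263.5, 273.1]), 'tip': array([225.8, 256.9])}
{'ft': array([202.9, 236.3]), 'ff': array([202.4, 208.2]), 'nt': array([195.3, 236.6]), 'nf': array([194.9, 208.5]), 'ntb': array([196.5, 237. ]), 'tip': array([199.1, 204.1])}
C {'ft': array([275.8, 251.4]), 'ff': array([242.9, 243. ]), 'nt': array([272.7, 257.1]), 'nf': array([239.3, 248.5]), 'ntb': array([272.4, 262.8]), 'tip': array([235.6, 247.4])}
{'ft': array([216.9, 238.2]), 'ff': array([216.4, 210.1]), 'nt': array([209.3, 238.5]), 'nf': array([208.8, 210.4]), 'ntb': array([210.3, 238.9]), 'tip': array([213. , 205.9])}
0 -0.02 [255.4 238.2]
0 0 [257.6 234.9]
0 0.02 [259.7 231.5]
0.025 -0.02 [255.2 244.4]
0.025 0 [257.3 241. ]
0.025 0.02 [259.5 237.6]
```

Call:
carry_out(
  translation=[
    [0,-0.045,-0.056],
    [0.2,0,0],
    [0.1,0,0],
    [0.1,0,0],
    [0,0,0],
  ],
  rotation=[
    [-0.027,-0.016,-0.042],
    [0,0,0],
    [0,0,0],
    [0,0,0],
    [0,0,0],
  ],
  gripper=[0.52,0.52,0.52,0.52,0.52],
)

```text
time: 4.7
tool_pos: [0.4308, 0.307, 0.04]
ee_rot: [0.502, 0.493, 0.505, -0.5]
wrist_force: [-0.3, 0.1, 0.3]
grip_width: 0.522
```

```bash
python3 -c "
from h import *
plan(.435,.308,.034,.015);print(tool()[2]['moment'])"
```

```text
t 4.7 pos [0.4308 0.307  0.04  ] rotunits [0.0038 0.023  0.0572] shift(after turn) [ 0.0598  0.0425 -0.009 ] shift(now) [ 0.0593  0.0431 -0.0092] sg -1 w 0.522 F [-0.2838  0.0697  0.3185]
[ 0.0137 -0.0089 -0.0232]
```

Call:
carry_out(
  translation=[
    [0.06,0,0],
    [0,0,0],
    [0,0,0],
    [0,0,0],
    [0,0,0],
  ],
  rotation=[
    [0,0.023,0.057],
    [0,0,0],
    [0,0,0],
    [0,0,0],
    [0,0,0],
  ],
  gripper=[0.52,0.3,0.3,0.3,0.3],
)

```text
time: 5.32
tool_pos: [0.4316, 0.3074, 0.0353]
ee_rot: [0.504, 0.497, 0.504, -0.495]
wrist_force: [-0.3, -0.5, -0.2]
grip_width: 0.354
```

```bash
python3 -c "
from h import *
plan(.435,.308,.034,.015);print(tool()[2]['moment'])
snap('side','g3.png',(170,200,120,90),6)"
```

```text
t 5.33 pos [0.4316 0.3074 0.0353] rotunits [ 0.0035 -0.0068 -0.0139] shift(after turn) [ 0.0125  0.0339 -0.0051] shift(now) [ 0.0126  0.0339 -0.0051] sg -1 w 0.354 F [-0.2715 -0.5225 -0.2284]
[-0.0041 -0.0036  0.031 ]
```

Call:
carry_out(
  translation=[
    [0,0,0],
    [0,0,0],
    [-0.4,0,0],
    [-0.4,0,0],
    [0,-0.2,0.33],
    [0,-0.19,0.33],
    [0,0,0],
  ],
  rotation=[
    [0,0,0],
    [0,0,0],
    [0,0,0],
    [0,0,0],
    [-0.1,0,0],
    [-0.09,0,0],
    [0,0,0],
  ],
  gripper=[0.5,0.5,0.5,0.55,0.55,0.55,0.55],
)

```text
time: 6.25
tool_pos: [0.3923, 0.2389, 0.1147]
ee_rot: [0.512, 0.488, 0.512, -0.488]
wrist_force: [-0.4, 0.4, 0.7]
grip_width: 0.553
```

```bash
python3 -c "
from h import *
plan(.3925,.2415,.040,.048)
snap('side','g4.png',(210,190,100,80),7)"
```

```text
t 6.25 pos [0.3923 0.2389 0.1147] rotunits [-0.0054 -0.0022 -0.0041] shift(after turn) [ 0.7471  0.0028 -0.026 ] shift(now) [ 0.7471  0.0022 -0.0257] sg -1 w 0.553 F [-0.448   0.3514  0.6562]
```

View pics/g4.png

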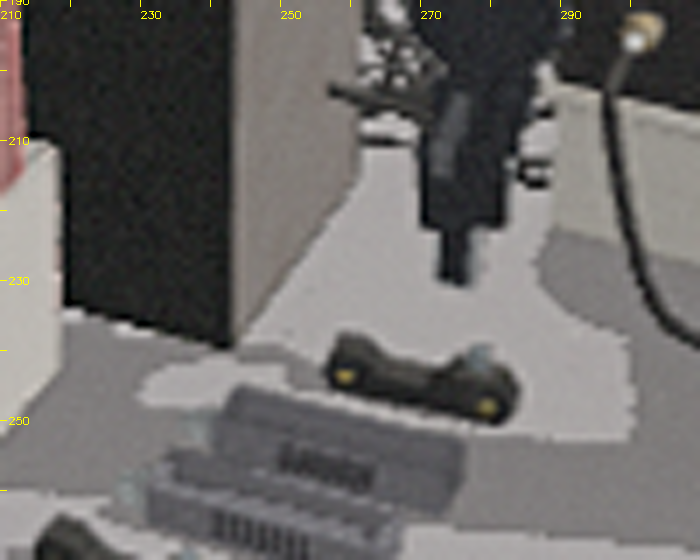

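The gripper hangs above magazine R: fingertip at (275,230), knob at (277.5,240), magazine ends at u≈257 and 284.

```bash
python3 -c "
from h import *
np.set_printoptions(precision=4,suppress=True)
def aty(u,v,y):
    o,d=ray('side',u,v); return o+d*(y-o[1])/d[1]
print(aty(283.7,245,.24),aty(256.7,241.5,.244), aty(277.2,240,.2415))
p,r,s=tool(); print(proj('side',p+r.apply([.025,0,-.025])),proj('side',p+r.apply([.025,0,.0])), aty(275,230,p[1]+.035))
print('C tail far rim', aty(276,252.5,.2914), 'B', aty(266.9,263.3,.350))
"
```

```text
[0.3647 0.24   0.0204] [0.4616 0.244  0.0088] [0.3884 0.2415 0.0355]
[274.4783 230.2941] [276.62   226.2084] [0.3879 0.275  0.0994]
C tail far rim [0.3747 0.2914 0.0226] B [0.3851 0.35   0.0182]
```

Call:
carry_out(
  translation=[
    [0.3,-0.02,-0.026],
    [0.3,0,0],
    [0.147,0,0],
    [0,0,0],
    [0,0,0],
    [0,0,0],
    [0,0,0],
  ],
  rotation=[
    [0,0,0],
    [0,0,0],
    [0,0,0],
    [0,0,0],
    [0,0,0],
    [0,0,0],
    [0,0,0],
  ],
  gripper=[0.5,0.5,0.5,0.5,0.1,0.1,0.1],
)

```text
time: 7.18
tool_pos: [0.3935, 0.2436, 0.0417]
ee_rot: [0.513, 0.49, 0.511, -0.486]
wrist_force: [-0.1, 0.4, 4.3]
grip_width: 0.189
```

```bash
python3 -c "
from h import *
plan(.3925,.2415,.040,.048)"
```

```text
t 7.17 pos [0.3935 0.2436 0.0417] rotunits [ 0.0044 -0.0133 -0.0324] shift(after turn) [ 0.0165 -0.0107  0.021 ] shift(now) [ 0.0164 -0.0108  0.021 ] sg -1 w 0.189 F [-0.1419  0.3642  4.2608]
```

Call:
carry_out(
  translation=[
    [-0.35,0,0],
    [-0.3,0,0],
    [0,0.1,-0.32],
    [0,0.1,-0.32],
    [0,0,0],
    [0,0,0],
  ],
  rotation=[
    [0,0,0],
    [0,0,0],
    [0.1,0,0],
    [0.09,0,0],
    [0,0,0],
    [0,0,0],
  ],
  gripper=[0.1,0.1,0.1,0.1,0.1,0.1],
)

```text
time: 7.92
tool_pos: [0.4088, 0.3072, 0.1052]
ee_rot: [0.504, 0.496, 0.504, -0.496]
wrist_force: [-0.4, 0.3, -1.4]
grip_width: 0.185
```

```bash
python3 -c "
from h import *
plan(.412,.3071,.07,.015)
snap('side','g5.png',(210,190,100,80),7)"
```

```text
t 7.92 pos [0.4088 0.3072 0.1052] rotunits [ 0.0066 -0.0017 -0.0083] shift(after turn) [0.3518 0.0323 0.0014] shift(now) [0.3518 0.0318 0.0016] sg -1 w 0.185 F [-0.4255  0.2834 -1.4093]
```

View pics/g5.png

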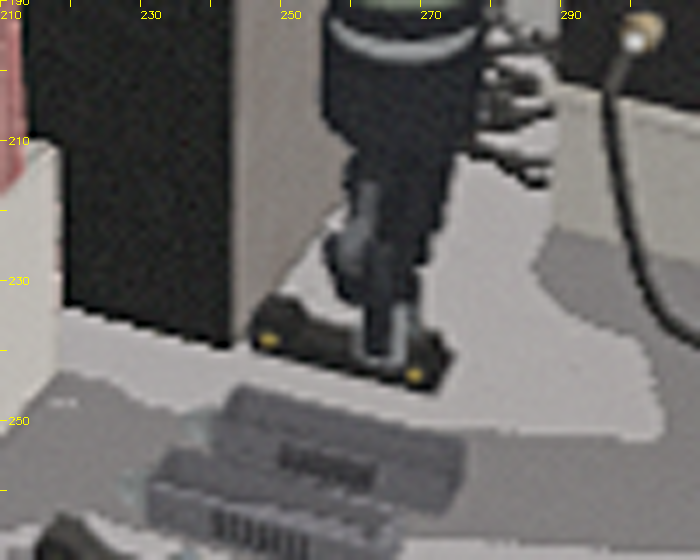

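```bash
python3 -c "
from h import *
np.set_printoptions(precision=4,suppress=True)
def aty(u,v,y):
    o,d=ray('side',u,v); return o+d*(y-o[1])/d[1]
print(aty(271.7,245.6,.3167),aty(274.4,240.3,.2977),aty(244.9,239,.3167))
print('dots',aty(268.8,243,.3167),aty(247.9,238,.3167))
print('C', aty(276,252.5,.2914), aty(273.9,262.7,.3234),aty(239.3,248.5,.3234))
"
```

```text
[0.3829 0.3167 0.0667] [0.3808 0.2977 0.0754] [0.4764 0.3167 0.0652]
dots [0.3931 0.3167 0.0741] [0.4658 0.3167 0.0724]
C [0.3747 0.2914 0.0226] [0.3699 0.3234 0.0053] [0.4933 0.3234 0.0254]
```

Call:
carry_out(
  translation=[
    [0.1,0.032,0],
    [0.1,0,0],
    [0.1,0,0],
    [0.08,0,0],
    [0.06,0,0],
    [0.03,0,0],
    [0,0,0],
  ],
  rotation=[
    [0.006,0,0],
    [0,0,0],
    [0,0,0],
    [0,0,0],
    [0,0,0],
    [0,0,0],
    [0,0,0],
  ],
  gripper=[0.1,0.1,0.1,0.1,0.1,0.1,0.1],
)

```text
time: 8.85
tool_pos: [0.4127, 0.3079, 0.0584]
ee_rot: [0.504, 0.497, 0.503, -0.495]
wrist_force: [-0.7, 0.6, -1.0]
grip_width: 0.189
```

```bash
python3 -c "
from h import *
plan(.412,.3071,.0537,.015);print(tool()[2]['moment'])
snap('side','g6.png',(210,190,100,80),7)"
```

```text
t 8.85 pos [0.4127 0.3079 0.0584] rotunits [-0.0018 -0.0067 -0.014 ] shift(after turn) [ 0.0472 -0.0073  0.0077] shift(now) [ 0.0472 -0.0074  0.0077] sg -1 w 0.189 F [-0.6815  0.6025 -1.0254]
[0.071  0.0514 0.0273]
```

Call:
carry_out(
  translation=[
    [0.03,0,0],
    [0.01,0,0],
    [0,0,0],
    [0,0,0],
  ],
  rotation=[
    [0,0,0],
    [0,0,0],
    [0,0,0],
    [0,0,0],
  ],
  gripper=[0.1,0.1,0.1,0.1],
)

```text
time: 9.4
tool_pos: [0.4128, 0.3079, 0.0546]
ee_rot: [0.504, 0.497, 0.503, -0.495]
wrist_force: [-0.2, 0.4, -0.7]
grip_width: 0.185
```

Call:
carry_out(
  translation=[
    [0,0,0],
    [0,0,0],
    [-0.4,0,0],
    [-0.4,0,0],
    [0,0,-0.6],
    [0,0.2,-0.6],
    [0,0,0],
  ],
  rotation=[
    [0,0,0],
    [0,0,0],
    [0,0,0],
    [0,0,0],
    [0,0,0],
    [0,0,0],
    [0,0,0],
  ],
  gripper=[0.35,0.35,0.5,0.5,0.5,0.5,0.5],
)

```text
time: 10.28
tool_pos: [0.4315, 0.4309, 0.1347]
ee_rot: [0.505, 0.497, 0.504, -0.494]
wrist_force: [0.2, -0.5, 0.1]
grip_width: 0.501
```

```bash
python3 -c "
from h import *
plan(.4614,.431,.10,-.129)
snap('side','g7.png',(180,200,110,95),7)"
```

```text
t 10.28 pos [0.4315 0.4309 0.1347] rotunits [ 0.8418 -0.0201 -0.0238] shift(after turn) [ 0.3468  0.2964 -0.0395] shift(now) [0.3481 0.2975 0.0055] sg -1 w 0.501 F [ 0.2321 -0.5038  0.1407]
```

View pics/g7.png

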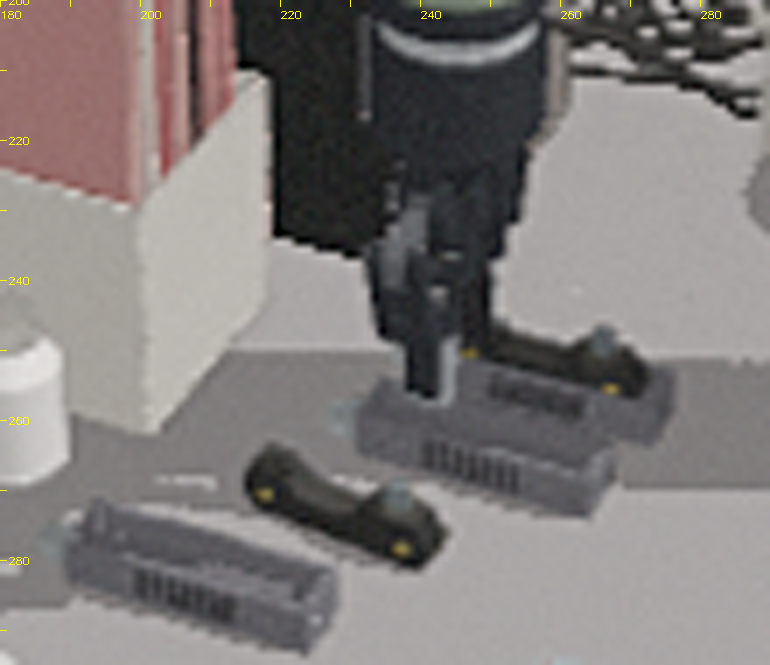

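Magazine R sits in carrier C: dots at (247,250) and (266,255), knob top at (266,248). Magazine L is at (213–243, 263–281). I'll check the seated height from the knob.

```bash
python3 -c "
from h import *
np.set_printoptions(precision=4,suppress=True)
def aty(u,v,y):
    o,d=ray('side',u,v); return o+d*(y-o[1])/d[1]
print('knob C',aty(265.7,246.6,.3074),'knob L(on bench) top', aty(236.5,268.6,.4302), 'knob R before', aty(278,239.2,.2436))
print('dotsC',aty(266.8,255.1,.3169),aty(246.5,250.1,.3169),'dots L',aty(237,277.9,.437),aty(217.5,270.1,.425))
print('L ends',aty(243.5,276,.433),aty(214.6,267,.423))
for z in (.038,.05): print(z,proj('side',(.39,.3074,z)))
print('top:',atz('top',183-.42,219.5-.42,.038))
"
```

```text
knob C [0.4062 0.3074 0.0488] knob L(on bench) top [0.4566 0.4302 0.0353] knob R before [0.3851 0.2436 0.0413]
dotsC [0.3978 0.3169 0.0231] [0.4699 0.3169 0.0213] dots L [0.4518 0.437  0.0046] [0.525  0.425  0.0017]
L ends [0.4316 0.433  0.0162] [0.5361 0.423  0.0092]
0.038 [270.2133 250.4446]
0.05 [270.3701 247.5335]
top: [0.4585 0.4296 0.038 ]
```

Call:
carry_out(
  translation=[
    [0,0.08,0.325],
    [0,0.075,0.32],
    [0.3,0,0],
    [0.3,0,0],
    [0.1,0,0],
    [0.1,0,0],
    [0.1,0,0],
    [0,0,0],
  ],
  rotation=[
    [0,-0.02,-0.024],
    [0,0,0],
    [0,0,0],
    [0,0,0],
    [0,0,0],
    [0,0,0],
    [0,0,0],
    [0,0,0],
  ],
  gripper=[0.52,0.52,0.52,0.52,0.52,0.52,0.52,0.52],
)

```text
time: 11.32
tool_pos: [0.4465, 0.3627, 0.0444]
ee_rot: [0.504, 0.495, 0.504, -0.498]
wrist_force: [-0.7, -0.4, -0.1]
grip_width: 0.517
```

```bash
python3 -c "
from h import *
plan(.447,.3664,.036,.019);print(tool()[2]['moment'])"
```

```text
t 11.32 pos [0.4465 0.3627 0.0444] rotunits [-0.0239  0.0156  0.0137] shift(after turn) [ 0.0839  0.0053 -0.0367] shift(now) [ 0.0838  0.0053 -0.037 ] sg -1 w 0.517 F [-0.6547 -0.3826 -0.0903]
[0.0208 0.041  0.0085]
```

Call:
carry_out(
  translation=[
    [0,0,-0.035],
    [0.08,0,0],
    [0,0,0],
    [0,0,0],
    [0,0,0],
    [0,0,0],
  ],
  rotation=[
    [-0.024,0.015,0.013],
    [0,0,0],
    [0,0,0],
    [0,0,0],
    [0,0,0],
    [0,0,0],
  ],
  gripper=[0.52,0.52,0.3,0.3,0.3,0.3],
)

```text
time: 12.08
tool_pos: [0.4466, 0.3662, 0.0365]
ee_rot: [0.505, 0.495, 0.505, -0.495]
wrist_force: [0.6, 0.7, -1.6]
grip_width: 0.355
```

```bash
python3 -c "
from h import *
plan(.447,.3664,.036,.019);print(tool()[2]['moment'])"
```

```text
t 12.07 pos [0.4466 0.3662 0.0365] rotunits [-0.0011 -0.0007 -0.0013] shift(after turn) [ 0.0054  0.0037 -0.0018] shift(now) [ 0.0054  0.0037 -0.0018] sg -1 w 0.355 F [ 0.6351  0.6913 -1.6025]
[-0.0463  0.0156 -0.014 ]
```

Call:
carry_out(
  translation=[
    [0,0,0],
    [0,0,0],
    [-0.4,0,0],
    [-0.4,0,0],
    [0,0.04,-0.33],
    [0,0.04,-0.33],
    [0,0,0],
  ],
  rotation=[
    [0,0,0],
    [0,0,0],
    [0.4,0,0],
    [0.45,0,0],
    [0,0,0],
    [0,0,0],
    [0,0,0],
  ],
  gripper=[0.5,0.5,0.5,0.5,0.5,0.5,0.5],
)

```text
time: 12.95
tool_pos: [0.4639, 0.4327, 0.1175]
ee_rot: [0.467, 0.532, 0.467, -0.53]
wrist_force: [0.3, -0.5, -0.0]
grip_width: 0.502
```

```bash
python3 -c "
from h import *
plan(.463,.4313,.040,-.129)
snap('side','g8.png',(180,200,110,95),7)"
```

```text
t 12.95 pos [0.4639 0.4327 0.1175] rotunits [ 0.0074 -0.013  -0.013 ] shift(after turn) [ 0.7749 -0.007   0.0148] shift(now) [ 0.7749 -0.0088  0.0165] sg -1 w 0.502 F [ 0.3038 -0.4591 -0.0016]
```

View pics/g8.png

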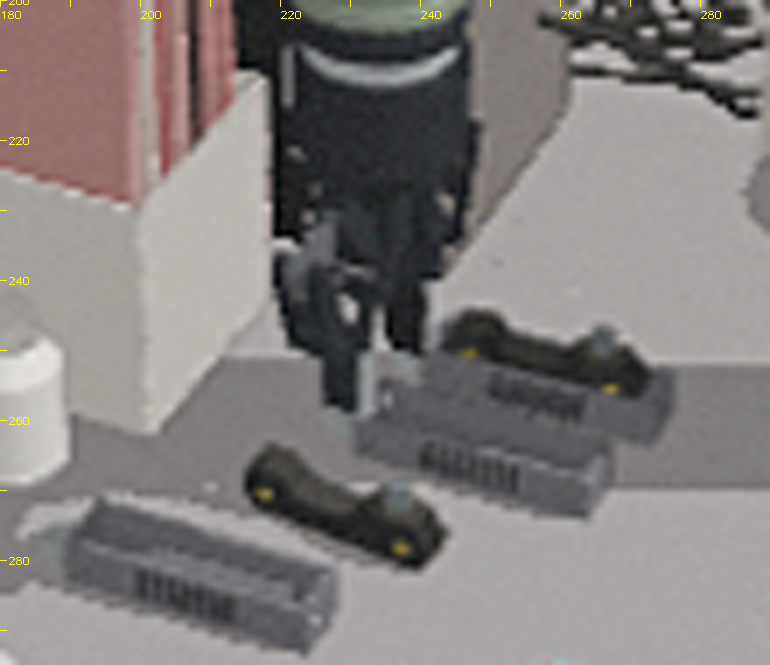

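Magazine L is still at its place (dots at (217,270) and (237,278)), C stays loaded and B is unmoved. Grasping L.

Call:
carry_out(
  translation=[
    [0.3,-0.01,0.015],
    [0.3,0,0],
    [0.12,0,0],
    [0.05,0,0],
    [0,0,0],
    [0,0,0],
    [0,0,0],
    [0,0,0],
  ],
  rotation=[
    [0,0,0],
    [0,0,0],
    [0,0,0],
    [0,0,0],
    [0,0,0],
    [0,0,0],
    [0,0,0],
    [0,0,0],
  ],
  gripper=[0.5,0.5,0.5,0.5,0.5,0.1,0.1,0.1],
)

```text
time: 14.0
tool_pos: [0.4629, 0.4301, 0.0413]
ee_rot: [0.467, 0.532, 0.466, -0.53]
wrist_force: [-0.9, 0.2, 5.0]
grip_width: 0.194
```

```bash
python3 -c "
from h import *
plan(.463,.4313,.1,.019)"
```

```text
t 14.0 pos [0.4629 0.4301 0.0413] rotunits [-0.8505 -0.0114 -0.0147] shift(after turn) [-0.5872  0.0008 -0.012 ] shift(now) [-0.5872  0.0004 -0.0132] sg -1 w 0.194 F [-0.9274  0.2135  5.0329]
```

Call:
carry_out(
  translation=[
    [-0.35,0,0],
    [-0.3,0,0],
    [0,-0.225,0.318],
    [0,-0.225,0.318],
    [0,0,0],
    [0,0,0],
  ],
  rotation=[
    [-0.4,0,0],
    [-0.45,0,0],
    [0,0,0],
    [0,0,0],
    [0,0,0],
    [0,0,0],
  ],
  gripper=[0.1,0.1,0.1,0.1,0.1,0.1],
)

```text
time: 14.75
tool_pos: [0.4189, 0.3654, 0.1051]
ee_rot: [0.505, 0.496, 0.504, -0.495]
wrist_force: [0.9, -0.1, 0.4]
grip_width: 0.189
```

```bash
python3 -c "
from h import *
plan(.419,.3657,.0533,.019)
snap('side','g9.png',(180,200,110,95),7)"
```

```text
t 14.75 pos [0.4189 0.3654 0.1051] rotunits [-0.0023 -0.0072 -0.0108] shift(after turn) [ 0.5176  0.0016 -0.0033] shift(now) [ 0.5176  0.0006 -0.0027] sg -1 w 0.189 F [ 0.9158 -0.1047  0.4456]
```

View pics/g9.png

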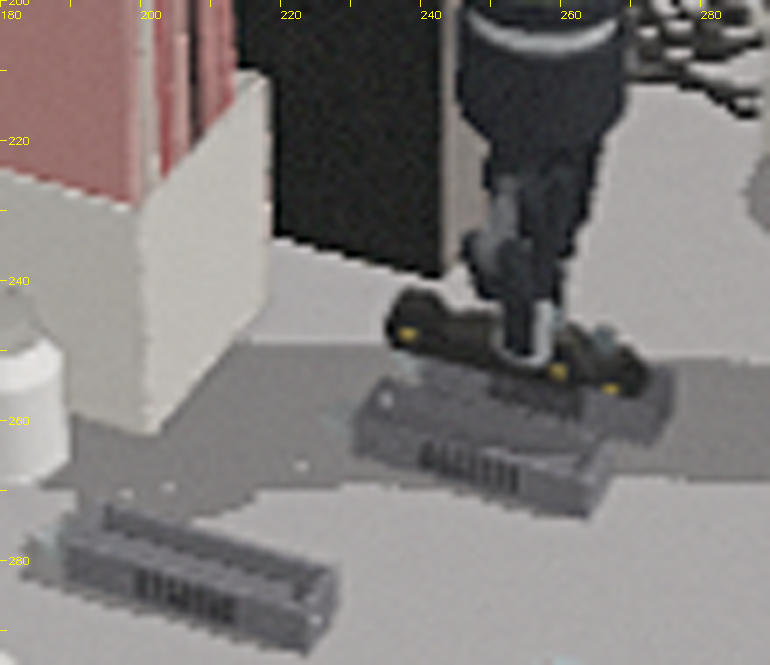

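L hangs level over B, with dots at about (238,247) and (259,252). Computing its centre.

```bash
python3 -c "
from h import *
np.set_printoptions(precision=4,suppress=True)
def aty(u,v,y):
    o,d=ray('side',u,v); return o+d*(y-o[1])/d[1]
im=cv2.imread('pics/g9.png')
m=cv2.inRange(cv2.cvtColor(im,cv2.COLOR_BGR2HSV),(20,120,100),(32,255,255))
n,l,st,c=cv2.connectedComponentsWithStats(m)
for i in range(1,n):
  if st[i,4]>40:
    u,v=180+(c[i]+.5)/7-.5+[0,20/1] if 0 else (180+(c[i][0]+.5)/7-.5,200+(c[i][1]+.5)/7-.5); print(u,v,st[i,4],aty(u,v,.375),aty(u,v,.317))
"
```

```text
237.6196911196911 247.1891891891892 74 [0.477  0.375  0.0728] [0.5022 0.317  0.0236]
266.8306878306878 254.94179894179894 54 [0.3783 0.375  0.0731] [0.3977 0.317  0.0239]
```

Call:
carry_out(
  translation=[
    [0.1,0.025,0],
    [0.1,0,0],
    [0.1,0,0],
    [0.08,0,0],
    [0.06,0,0],
    [0.03,0,0],
    [0,0,0],
  ],
  rotation=[
    [0,0,0],
    [0,0,0],
    [0,0,0],
    [0,0,0],
    [0,0,0],
    [0,0,0],
    [0,0,0],
  ],
  gripper=[0.1,0.1,0.1,0.1,0.1,0.1,0.1],
)

```text
time: 15.68
tool_pos: [0.4208, 0.365, 0.0577]
ee_rot: [0.505, 0.495, 0.505, -0.495]
wrist_force: [0.6, 0.2, -1.1]
grip_width: 0.189
```

```bash
python3 -c "
from h import *
plan(.4213,.3657,.0533,.019);print(tool()[2]['moment'])"
```

```text
t 15.68 pos [0.4208 0.365  0.0577] rotunits [-0.0011 -0.0018 -0.0033] shift(after turn) [ 0.0438  0.0056 -0.0069] shift(now) [ 0.0438  0.0055 -0.0069] sg -1 w 0.189 F [ 0.5824  0.1602 -1.0729]
[-0.0313  0.0174 -0.0638]
```

No contact down to 4 mm above the floor, so it is in the pocket. Seating, releasing, and moving towards the dock area.

Call:
carry_out(
  translation=[
    [0.03,0,0],
    [0.012,0,0],
    [0,0,0],
    [0,0,0],
    [0,0,0],
    [-0.5,0,0],
    [-0.6,0,0],
    [-0.6,0,0],
    [-0.6,0,0],
    [-0.6,0,0],
  ],
  rotation=[
    [0,0,0],
    [0,0,0],
    [0,0,0],
    [0,0,0],
    [0,0,0],
    [0,0,0],
    [0,0,0],
    [0,0,0],
    [0,0,0],
    [0,0,0],
  ],
  gripper=[0.1,0.1,0.1,0.35,0.35,0.5,0.5,0.5,0.5,0.5],
)

```text
time: 16.92
tool_pos: [0.4203, 0.3647, 0.3458]
ee_rot: [0.505, 0.496, 0.505, -0.495]
wrist_force: [0.6, 1.1, 0.3]
grip_width: 0.498
```

Call:
carry_out(
  translation=[
    [-0.3,-0.02,0.5],
    [0,-0.02,0.6],
    [0,-0.02,0.6],
    [0,-0.02,0.6],
    [0,0,0.6],
    [0,0,0.6],
    [0,0,0.6],
    [0,0,0.6],
    [0,0,0.6],
    [0,0,0],
  ],
  rotation=[
    [0,0,0],
    [0,0,0],
    [0,0,0],
    [0,0,0],
    [0,0,0],
    [0,0,0],
    [0,0,0],
    [0,0,0],
    [0,0,0],
    [0,0,0],
  ],
  gripper=[0.6,0.6,0.6,0.6,0.6,0.6,0.6,0.6,0.6,0.6],
)

```text
time: 18.18
tool_pos: [0.422, -0.1688, 0.373]
ee_rot: [0.503, 0.497, 0.503, -0.497]
wrist_force: [-0.2, 0.9, -0.3]
grip_width: 0.601
```

```bash
python3 -c "
from h import *
plan(.43,-.386,.45,0)
import cv2
s=viewer.get_image('side')[:,:,::-1]; t=viewer.get_image('top')[:,:,::-1]
a=cv2.resize(s[225:295,170:290],None,fx=5,fy=5,interpolation=cv2.INTER_CUBIC)
b=cv2.resize(s[100:190,290:410],None,fx=5,fy=5,interpolation=cv2.INTER_CUBIC)[:250]
cv2.imwrite('pics/g10s.png',s); cv2.imwrite('pics/g10t.png',t)
b=cv2.resize(s[150:205,240:360],None,fx=5,fy=5,interpolation=cv2.INTER_CUBIC)
cv2.imwrite('pics/g10.png',np.vstack([a,b])[:600])
"
```

```text
t 18.18 pos [ 0.422  -0.1688  0.373 ] rotunits [0.0683 0.0007 0.0005] shift(after turn) [-0.7697  0.0804  2.1724] shift(now) [-0.7695  0.0545  2.1733] sg -1 w 0.601 F [-0.1715  0.9451 -0.3458]
```

View pics/g10.png

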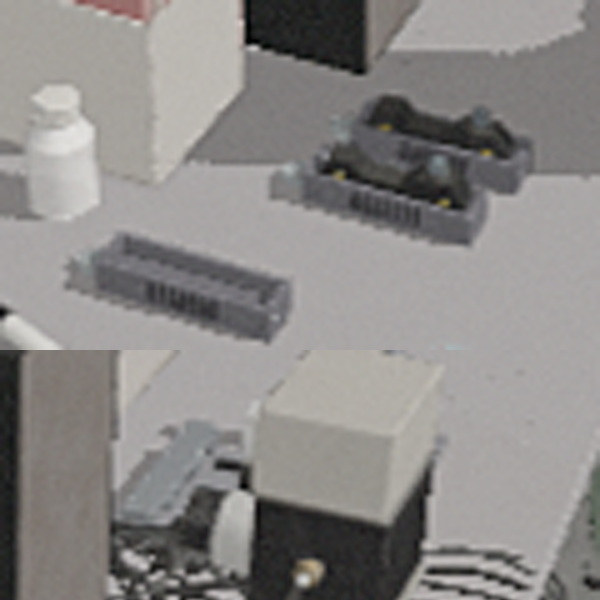

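Both magazines are down in carriers C and B; the third carrier is empty. Next the lever: I'll triangulate the ball from the start pictures.

```bash
python3 -c "
from h import *
def up(im,x0,y0,w,h,k):
    c=cv2.resize(im[y0:y0+h,x0:x0+w],None,fx=k,fy=k,interpolation=cv2.INTER_CUBIC)
    for i in range(0,w,5): cv2.line(c,(i*k,0),(i*k,5 if i%10 else 10),(0,255,255),1); i%10==0 and cv2.putText(c,str(x0+i),(i*k,20),0,.35,(0,255,255),1)
    for i in range(0,h,5): cv2.line(c,(0,i*k),(5 if i%10 else 10,i*k),(0,255,255),1); i%10==0 and cv2.putText(c,str(y0+i),(10,i*k+4),0,.35,(0,255,255),1)
    return c
s=cv2.imread('pics/side0.png'); t=cv2.imread('pics/top0.png')
cv2.imwrite('pics/lev.png',np.hstack([up(s,295,115,40,60,10),up(t,365,195,36,60,10)]))
"
```

```text
(no output)
```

View pics/lev.png

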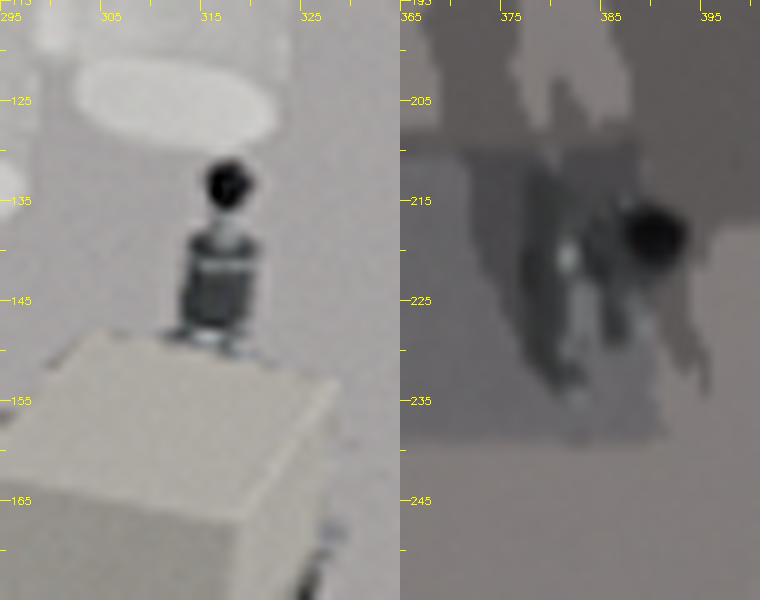

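The ball is at side (317.3,133.0) and top (390.0,218.2); the collar spans side v 138–148.

```bash
python3 -c "
from h import *
np.set_printoptions(precision=4,suppress=True)
print('ball',tri((390.05,218.25),(317.35,133.05)), atz('top',390.05,218.25,.18))
def aty(n,u,v,y):
    o,d=ray(n,u,v); return o+d*(y-o[1])/d[1]
for y in (-.375,-.385,-.395): print(y,aty('side',317.35,133.05,y),'collar top',aty('side',316.9,138.1,y),'bot',aty('side',315.6,147.8,y))
# dock edges, with -0.42 px resize correction
f=lambda a,b,z: atz('top',a/6+310-.42,b/6+170-.42,z)[:2]
print('slot2',f(177.5,158,.012),f(182.5,283,.012),'slot3',f(261.5,153,.012),f(267,283,.012))
print('block',f(40,95,.034),f(314,92,.034)); print('plate',f(55,383,.012),f(312,378,.012)); print('bar',f(60,325,.012),f(310,322,.012),f(60,342,.012))
print('gasbox top check side near corner pred',proj('side',(.45,.08,.26)),proj('side',(.3,.08,.26)),'obs ~(278?),(319,167)')
"
```

```text
ball (array([ 0.4267, -0.3909,  0.1785]), np.float64(0.0017782803388436575)) [ 0.4274 -0.3904  0.18  ]
-0.375 [ 0.4224 -0.375   0.1852] collar top [ 0.422  -0.375   0.1612] bot [ 0.4232 -0.375   0.1139]
-0.385 [ 0.4245 -0.385   0.181 ] collar top [ 0.4241 -0.385   0.1569] bot [ 0.4254 -0.385   0.1093]
-0.395 [ 0.4267 -0.395   0.1768] collar top [ 0.4263 -0.395   0.1525] bot [ 0.4275 -0.395   0.1047]
slot2 [ 0.5424 -0.2229] [ 0.4555 -0.2228] slot3 [ 0.5443 -0.2803] [ 0.4541 -0.2801]
block [ 0.5855 -0.1288] [ 0.5821 -0.3147]
plate [ 0.3886 -0.1335] [ 0.3883 -0.3075]
bar [ 0.4284 -0.1383] [ 0.4266 -0.3079] [ 0.4167 -0.1379]
gasbox top check side near corner pred [278.898  158.1423] [320.9751 166.2749] obs ~(278?),(319,167)
```

Pivot estimate is (0.426, −0.390), with the ball centre at z≈0.18 as it must be. Moving above the lever.

Call:
carry_out(
  translation=[
    [0,0.02,0.55],
    [0,0.01,0.55],
    [0,0.01,0.55],
    [0,0,0.53],
    [0.4,0,0],
    [0.4,0,0],
    [0.4,0,0],
    [0,0,0],
    [0,0,0],
  ],
  rotation=[
    [0.068,0,0],
    [0,0,0],
    [0,0,0],
    [0,0,0],
    [0,0,0],
    [0,0,0],
    [0,0,0],
    [0,0,0],
    [0,0,0],
  ],
  gripper=[0.75,0.75,0.75,0.75,0.75,0.75,0.75,0.75,0.75],
)

```text
time: 19.4
tool_pos: [0.4301, -0.3827, 0.2552]
ee_rot: [0.503, 0.498, 0.501, -0.498]
wrist_force: [0.0, 0.3, 0.8]
grip_width: 0.75
```

```bash
python3 -c "
from h import *
plan(.4265,-.3895,.150,0)"
```

```text
t 19.4 pos [ 0.4301 -0.3827  0.2552] rotunits [ 0.0505  0.0089 -0.0145] shift(after turn) [ 1.052  -0.0363  0.0683] shift(now) [ 1.052  -0.0396  0.0663] sg -1 w 0.75 F [0.0236 0.3023 0.7666]
```

Call:
carry_out(
  translation=[
    [0,-0.036,0.066],
    [0.4,0,0],
    [0.3,0,0],
    [0.2,0,0],
    [0.15,0,0],
    [0,0,0],
    [0,0,0],
  ],
  rotation=[
    [0.05,0.009,-0.014],
    [0,0,0],
    [0,0,0],
    [0,0,0],
    [0,0,0],
    [0,0,0],
    [0,0,0],
  ],
  gripper=[0.75,0.75,0.75,0.75,0.75,0.75,0.75],
)

```text
time: 20.27
tool_pos: [0.4257, -0.3904, 0.1497]
ee_rot: [-0.499, -0.5, -0.5, 0.501]
wrist_force: [0.8, 0.5, 0.9]
grip_width: 0.753
```

Call:
carry_out(
  translation=[
    [0,0,0],
    [0,0,0],
    [0,0,0],
    [0,0,0],
    [0,0,0],
  ],
  rotation=[
    [0,0,0],
    [0,0,0],
    [0,0,0],
    [0,0,0],
    [0,0,0],
  ],
  gripper=[0.5,0.3,0.3,0.3,0.3],
)

```text
time: 20.9
tool_pos: [0.4255, -0.3905, 0.1496]
ee_rot: [-0.5, -0.5, -0.5, 0.501]
wrist_force: [-1.5, -1.6, 6.6]
grip_width: 0.366
```

```bash
python3 -c "
from h import *
plan(.4265,-.3895,.150,0); print(tool()[2]['moment'])"
```

```text
t 20.9 pos [ 0.4255 -0.3905  0.1496] rotunits [-0.01    0.0028  0.0025] shift(after turn) [-0.0041  0.0097 -0.0099] shift(now) [-0.0041  0.0097 -0.0099] sg -1 w 0.366 F [-1.5222 -1.5804  6.5555]
[-0.1522  0.1156 -0.0052]
```

The collar is gripped with little side load, so the lever's y ≈ −0.391, and bays 2 and 3 lie at y ≈ −0.223 and −0.281. That agrees with the slots. Raising the collar.

Call:
carry_out(
  translation=[
    [-0.1,0,0],
    [-0.08,0,0],
    [0,0,0],
    [0,0,0],
  ],
  rotation=[
    [0,0,0],
    [0,0,0],
    [0,0,0],
    [0,0,0],
  ],
  gripper=[0.3,0.3,0.3,0.3],
)

```text
time: 21.4
tool_pos: [0.425, -0.3903, 0.1653]
ee_rot: [-0.499, -0.5, -0.5, 0.501]
wrist_force: [1.3, -5.9, -5.7]
grip_width: 0.366
```

Call:
carry_out(
  translation=[
    [0.0035,-0.0937,0],
    [0.0035,-0.0937,0],
    [0.0035,-0.0937,0],
    [0.0035,-0.0937,0],
  ],
  rotation=[
    [0,0,0.43],
    [0,0,0.43],
    [0,0,0.43],
    [0,0,0.43],
  ],
  gripper=[0.3,0.3,0.3,0.3],
)

```text
time: 21.9
tool_pos: [0.388, -0.3903, 0.1603]
ee_rot: [0.569, 0.57, 0.418, -0.42]
wrist_force: [4.4, -5.8, -9.3]
grip_width: 0.363
```

```bash
cat >> h.py <<'E'
def lev(px,py,L):
    p,r,s=tool(); a=np.arctan2(px-p[0],p[2]-.04); x=r.as_matrix()[:,0]
    np.set_printoptions(precision=4,suppress=True)
    print("pos",p,"angle by pos",a,"by tool",np.arctan2(x[0],-x[2]),"dist",np.hypot(px-p[0],p[2]-.04),"F",s["wrist_force"],"M",s["moment"],"w",s["grip_width"],"q",s["joints"])
E
python3 -c "
from h import *
lev(.4255,-.39,.125)"
```

```text
pos [ 0.388  -0.3903  0.1603] angle by pos 0.30179473146089264 by tool 0.30145337316639337 dist 0.12603098281828914 F [ 4.3549 -5.8172 -9.2827] M [-0.6988 -0.0885 -0.1726] w 0.36292827241628667 q [-1.0882  0.1559  1.8453  0.3133  1.0184  0.3364]
```

It swings freely, now at 0.30 rad. Continuing to 0.61 rad.

Call:
carry_out(
  translation=[
    [0.0035,-0.0937,0],
    [0.0035,-0.0937,0],
    [0.0035,-0.0937,0],
    [0.0035,-0.0937,0],
    [0,-0.02,0],
    [0,0,0],
    [0,0,0],
  ],
  rotation=[
    [0,0,0.43],
    [0,0,0.43],
    [0,0,0.43],
    [0,0,0.43],
    [0,0,0.05],
    [0,0,0],
    [0,0,0],
  ],
  gripper=[0.3,0.3,0.3,0.3,0.3,0.3,0.3],
)

```text
time: 22.78
tool_pos: [0.354, -0.3905, 0.144]
ee_rot: [0.626, 0.628, 0.326, -0.328]
wrist_force: [9.2, -6.0, -5.9]
grip_width: 0.364
```

```bash
python3 -c "
from h import *
lev(.4255,-.39,.125)"
```

```text
pos [ 0.354  -0.3905  0.144 ] angle by pos 0.6021220444391495 by tool 0.6101273501938447 dist 0.12622298163130044 F [ 9.2382 -6.0273 -5.9291] M [-0.6416 -0.2057 -0.4075] w 0.3643645431996931 q [-1.3237  0.125   2.0235  0.7391  0.9684 -0.1733]
```

Call:
carry_out(
  translation=[
    [0.08,0,0],
    [0.08,0,0],
    [0,0,0],
    [0,0,0],
  ],
  rotation=[
    [0,0,0],
    [0,0,0],
    [0,0,0],
    [0,0,0],
  ],
  gripper=[0.3,0.3,0.3,0.3],
)

```text
time: 23.28
tool_pos: [0.3629, -0.3905, 0.1312]
ee_rot: [0.626, 0.628, 0.326, -0.328]
wrist_force: [4.3, -5.3, -0.9]
grip_width: 0.367
```

```bash
python3 -c "
from h import *
lev(.4255,-.39,.125)"
```

```text
pos [ 0.3629 -0.3905  0.1312] angle by pos 0.6015256400736027 by tool 0.6095450722590319 dist 0.110675979029865 F [ 4.2506 -5.3009 -0.8767] M [-0.3692  0.066  -0.2276] w 0.3668420151144854 q [-1.3033  0.1574  2.0203  0.755   0.9357 -0.1828]
```

The collar went down 15.5 mm freely at the open end. Releasing, backing off along the lever and turning upright.

Call:
carry_out(
  translation=[
    [0,0,0],
    [0,0,0],
    [0,0,0],
    [-0.6,0,0],
    [-0.6,0,0],
    [0,0,0],
    [0,0,0],
    [0,0,0],
    [0,0,0],
    [0,0,0],
  ],
  rotation=[
    [0,0,0],
    [0,0,0],
    [0,0,0],
    [0,0,0],
    [0,0,0],
    [0,0,-0.875],
    [0,0,-0.875],
    [0,0,-0.875],
    [0,0,-0.875],
    [0,0,0],
  ],
  gripper=[0.7,0.7,0.7,0.7,0.7,0.7,0.7,0.7,0.7,0.7],
)

```text
time: 24.52
tool_pos: [0.2953, -0.3889, 0.2288]
ee_rot: [0.499, 0.499, 0.502, -0.499]
wrist_force: [0.1, 0.7, 0.0]
grip_width: 0.699
```

```bash
python3 -c "
from h import *
plan(.40,-.10,.42,0)
t=viewer.get_image('top')[:,:,::-1]; s=viewer.get_image('side')[:,:,::-1]
cv2.imwrite('pics/o_t.png',t); cv2.imwrite('pics/o_s.png',s)
# dark ball blob
for n,im,b in(('top',t,(360,195,60,60)),('side',s,(290,115,80,60))):
    x,y,w,h=b; m=(im[y:y+h,x:x+w].max(2)<28).astype(np.uint8); k,l,st,c=cv2.connectedComponentsWithStats(m)
    print(n,[(c[i]+[x,y],st[i,4]) for i in range(1,k) if st[i,4]>8])
print(proj('top',(.3465,-.391,.1555)),proj('side',(.3465,-.391,.1555)))
"
```

```text
t 24.52 pos [ 0.2953 -0.3889  0.2288] rotunits [ 0.0133 -0.0131  0.0144] shift(after turn) [-1.9115  1.0473 -2.8893] shift(now) [-1.9076  1.0493 -2.8912] sg -1 w 0.699 F [0.0717 0.7138 0.0055]
top [(array([391.619 , 251.4762]), np.int32(21))]
side []
[390.0799 240.3197] [334.3364 140.8573]
```

Call:
carry_out(
  translation=[
    [-0.55,0.2,0],
    [-0.55,0.2,0],
    [-0.5,0.2,-0.3],
    [0,0.2,-0.55],
    [0,0.2,-0.55],
    [0,0,-0.6],
    [0,0,-0.6],
    [0,0,-0.6],
    [0,0,-0.6],
    [0,0,-0.6],
  ],
  rotation=[
    [-0.075,0,0],
    [0,0,0],
    [0,0,0],
    [0,0,0],
    [0,0,0],
    [0,0,0],
    [0,0,0],
    [0,0,0],
    [0,0,0],
    [0,0,0],
  ],
  gripper=[0.7,0.7,0.52,0.52,0.52,0.52,0.52,0.52,0.52,0.52],
)

```text
time: 25.88
tool_pos: [0.388, 0.0522, 0.3889]
ee_rot: [0.501, 0.498, 0.504, -0.497]
wrist_force: [0.6, 0.1, 0.5]
grip_width: 0.517
```

Call:
carry_out(
  translation=[
    [0,0.1,-0.6],
    [0,0.1,-0.6],
    [0,0.1,-0.6],
    [0,0.09,-0.55],
    [0,0,0],
    [0,0,0],
  ],
  rotation=[
    [0,0,0],
    [0,0,0],
    [0,0,0],
    [0,0,0],
    [0,0,0],
    [0,0,0],
  ],
  gripper=[0.52,0.52,0.52,0.52,0.52,0.52],
)

```text
time: 26.62
tool_pos: [0.4252, 0.2853, 0.389]
ee_rot: [0.501, 0.497, 0.504, -0.498]
wrist_force: [-0.8, -0.6, -0.2]
grip_width: 0.519
```

```bash
python3 -c "
from h import *
plan(.433,.3074,.034,.015)
t=viewer.get_image('top')[:,:,::-1]; s=viewer.get_image('side')[:,:,::-1]
cv2.imwrite('pics/o_t2.png',t); cv2.imwrite('pics/o_s2.png',s)
for n,im,b in(('top',t,(360,195,60,60)),('side',s,(290,115,80,60))):
    x,y,w,h=b; m=(im[y:y+h,x:x+w].max(2)<28).astype(np.uint8); k,l,st,c=cv2.connectedComponentsWithStats(m)
    print(n,[(c[i]+[x,y],st[i,4]) for i in range(1,k) if st[i,4]>8])
"
```

```text
t 26.62 pos [0.4252 0.2853 0.389 ] rotunits [-0.0262 -0.0094  0.0281] shift(after turn) [ 3.5502  0.0816 -0.2193] shift(now) [ 3.5501  0.098  -0.2139] sg -1 w 0.519 F [-0.8104 -0.6457 -0.2117]
top [(array([389.8182, 239.1818]), np.int32(11))]
side []
```

The lever ball is now at top (390,239), against (390,240) expected when open. Going down on carrier C.

Call:
carry_out(
  translation=[
    [0.3,0.082,-0.219],
    [0.6,0,0],
    [0.6,0,0],
    [0.6,0,0],
    [0.6,0,0],
    [0.3,0,0],
    [0,0,0],
  ],
  rotation=[
    [-0.026,-0.009,0.028],
    [0,0,0],
    [0,0,0],
    [0,0,0],
    [0,0,0],
    [0,0,0],
    [0,0,0],
  ],
  gripper=[0.53,0.53,0.53,0.53,0.53,0.53,0.53],
)

```text
time: 27.6
tool_pos: [0.4317, 0.3062, 0.0873]
ee_rot: [0.503, 0.495, 0.504, -0.498]
wrist_force: [-0.8, -0.8, -0.6]
grip_width: 0.527
```

```bash
python3 -c "
from h import *
plan(.433,.3074,.034,.015)
"
```

```text
t 27.6 pos [0.4317 0.3062 0.0873] rotunits [-0.0091  0.0129  0.0262] shift(after turn) [ 0.5333  0.0136 -0.0119] shift(now) [ 0.5332  0.016  -0.0131] sg -1 w 0.527 F [-0.8204 -0.8001 -0.6163]
```

Call:
carry_out(
  translation=[
    [0.1,0.015,-0.013],
    [0.15,0,0],
    [0.15,0,0],
    [0.13,0,0],
    [0,0,0],
    [0,0,0],
    [0,0,0],
    [0,0,0],
    [0,0,0],
  ],
  rotation=[
    [-0.009,0.013,0.026],
    [0,0,0],
    [0,0,0],
    [0,0,0],
    [0,0,0],
    [0,0,0],
    [0,0,0],
    [0,0,0],
    [0,0,0],
  ],
  gripper=[0.52,0.52,0.52,0.52,0.52,0.25,0.25,0.25,0.25],
)

```text
time: 28.72
tool_pos: [0.4353, 0.3102, 0.0368]
ee_rot: [0.505, 0.498, 0.504, -0.493]
wrist_force: [1.1, -0.5, -1.6]
grip_width: 0.351
```

```bash
python3 -c "
from h import *
plan(.433,.3074,.034,.015)
"
```

```text
t 28.73 pos [0.4353 0.3102 0.0368] rotunits [ 0.0138 -0.0161 -0.0346] shift(after turn) [ 0.0278 -0.0237  0.0277] shift(now) [ 0.0275 -0.0239  0.0278] sg -1 w 0.351 F [ 1.1191 -0.5225 -1.6103]
```

Call:
carry_out(
  translation=[
    [-0.3,0,0],
    [-0.55,0,0],
    [-0.6,0,0],
    [-0.6,0,0],
    [-0.6,0,0],
    [-0.6,-0.1,0],
    [-0.3,-0.35,0.3],
    [0,0,0.6],
    [0,0,0.6],
    [0,0,0.6],
  ],
  rotation=[
    [0,0,0],
    [0,0,0],
    [0,0,0],
    [0,0,0],
    [0,0,0],
    [0,0,0],
    [0,0,0],
    [0,0,0],
    [0.09,0,0],
    [0,0,0],
  ],
  gripper=[0.25,0.25,0.25,0.25,0.25,0.25,0.25,0.25,0.25,0.25],
)

```text
time: 29.98
tool_pos: [0.3903, 0.0969, 0.3909]
ee_rot: [0.502, 0.502, 0.5, -0.497]
wrist_force: [1.8, 0.1, -1.2]
grip_width: 0.355
```

Call:
carry_out(
  translation=[
    [0,0,0.6],
    [0,0,0.6],
    [0,0,0.6],
    [0,0.1,0.6],
    [0,0.1,0.6],
    [0,0.2,0.5],
    [0,0.2,0.2],
    [0,0,0],
    [0,0,0],
  ],
  rotation=[
    [0,0,0],
    [0,0,0],
    [0,0,0],
    [0,0,0],
    [0,0,0],
    [0,0,0],
    [0,0,0],
    [0,0,0],
    [0,0,0],
  ],
  gripper=[0.25,0.25,0.25,0.25,0.25,0.25,0.25,0.25,0.25],
)

```text
time: 31.1
tool_pos: [0.4512, -0.2708, 0.3898]
ee_rot: [0.501, 0.502, 0.5, -0.497]
wrist_force: [0.2, 0.2, -1.9]
grip_width: 0.354
```

```bash
python3 -c "
from h import *
plan(.461,-.2815,.15,-.004)
"
```

```text
t 31.1 pos [ 0.4512 -0.2708  0.3898] rotunits [ 0.0345 -0.022  -0.028 ] shift(after turn) [2.398  0.0987 0.1064] shift(now) [2.398  0.0863 0.1161] sg -1 w 0.354 F [ 0.234   0.1616 -1.8695]
```

Call:
carry_out(
  translation=[
    [0.3,0.099,0.106],
    [0.6,0,0],
    [0.6,0,0],
    [0.6,0,0],
    [0.6,0,0],
    [0.3,0,0],
    [0,0,0],
    [0,0,0],
  ],
  rotation=[
    [0.034,-0.02,-0.028],
    [0,0,0],
    [0,0,0],
    [0,0,0],
    [0,0,0],
    [0,0,0],
    [0,0,0],
    [0,0,0],
  ],
  gripper=[0.25,0.25,0.25,0.25,0.25,0.25,0.25,0.25],
)

```text
time: 32.1
tool_pos: [0.4631, -0.2826, 0.0923]
ee_rot: [0.501, 0.501, 0.497, -0.501]
wrist_force: [0.4, 0.3, -0.7]
grip_width: 0.355
```

```bash
python3 -c "
from h import *
plan(.461,-.2815,.051,-.004)
snap('top','d1.png',(310,170,90,80),7)
"
```

```text
t 32.1 pos [ 0.4631 -0.2826  0.0923] rotunits [ 0.0026  0.0171 -0.0214] shift(after turn) [ 0.413  -0.0214 -0.0112] shift(now) [ 0.4129 -0.023  -0.0125] sg -1 w 0.355 F [ 0.4078  0.2995 -0.7175]
```

View pics/d1.png

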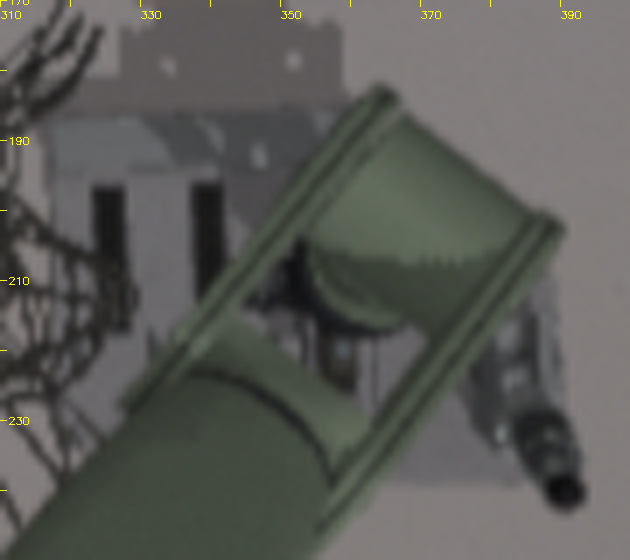

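The wrist hides the carrier. The lever leans open, ball at (390,240). I'll lower by feel.

Call:
carry_out(
  translation=[
    [0.1,-0.02,-0.012],
    [0.15,0,0],
    [0.1,0,0],
    [0.06,0,0],
    [0,0,0],
    [0,0,0],
  ],
  rotation=[
    [0,0.017,-0.021],
    [0,0,0],
    [0,0,0],
    [0,0,0],
    [0,0,0],
    [0,0,0],
  ],
  gripper=[0.25,0.25,0.25,0.25,0.25,0.25],
)

```text
time: 32.9
tool_pos: [0.4599, -0.2809, 0.049]
ee_rot: [-0.498, -0.501, -0.5, 0.501]
wrist_force: [-0.4, -0.3, -0.6]
grip_width: 0.352
```

```bash
python3 -c "
from h import *
plan(.461,-.2815,.0488,-.004); print(tool()[2]['moment'])
"
```

```text
t 32.9 pos [ 0.4599 -0.2809  0.049 ] rotunits [-0.0016 -0.0132  0.0151] shift(after turn) [0.0024 0.0105 0.0056] shift(now) [0.0023 0.0106 0.0056] sg -1 w 0.352 F [-0.4382 -0.2621 -0.6012]
[0.013  0.008  0.0321]
```

Call:
carry_out(
  translation=[
    [0.012,0,0.005],
    [0,0,0],
    [0,0.04,0],
    [0,0.04,0],
    [0,0.04,0],
    [0,0,0],
  ],
  rotation=[
    [0,0,0],
    [0,0,0],
    [0,0,0],
    [0,0,0],
    [0,0,0],
    [0,0,0],
  ],
  gripper=[0.25,0.25,0.25,0.25,0.25,0.25],
)

```text
time: 33.65
tool_pos: [0.4724, -0.2821, 0.0487]
ee_rot: [-0.498, -0.501, -0.5, 0.501]
wrist_force: [-1.8, 0.6, 4.5]
grip_width: 0.359
```

```bash
python3 -c "
from h import *
plan(.486,-.2815,.0488,-.004); print(tool()[2]['moment'])
"
```

```text
t 33.65 pos [ 0.4724 -0.2821  0.0487] rotunits [-0.0007 -0.0057  0.0097] shift(after turn) [-0.0005  0.1359 -0.007 ] shift(now) [-0.0008  0.1359 -0.007 ] sg -1 w 0.359 F [-1.8054  0.5603  4.4553]
[ 0.0519  0.1712 -0.0138]
```

Call:
carry_out(
  translation=[
    [0,0.03,0],
    [0,0.03,0],
    [0,0.03,0],
    [0,0,0],
  ],
  rotation=[
    [0,0,0],
    [0,0,0],
    [0,0,0],
    [0,0,0],
  ],
  gripper=[0.25,0.25,0.25,0.25],
)

```text
time: 34.15
tool_pos: [0.4808, -0.2821, 0.0487]
ee_rot: [-0.498, -0.501, -0.5, 0.501]
wrist_force: [-4.2, 0.7, 6.8]
grip_width: 0.356
```

```bash
python3 -c "
from h import *
plan(.486,-.2815,.0488,-.004); print(tool()[2]['moment'])
"
```

```text
t 34.15 pos [ 0.4808 -0.2821  0.0487] rotunits [-0.0006 -0.0079  0.0165] shift(after turn) [-0.0007  0.0516 -0.0057] shift(now) [-0.0008  0.0516 -0.0057] sg -1 w 0.356 F [-4.1638  0.7437  6.772 ]
[0.0199 0.4295 0.0288]
```

Call:
carry_out(
  translation=[
    [0,0.03,0],
    [0,0.03,0],
    [0,0.02,0],
    [0,0,0],
  ],
  rotation=[
    [0,0,0],
    [0,0,0],
    [0,0,0],
    [0,0,0],
  ],
  gripper=[0.25,0.25,0.25,0.25],
)

```text
time: 34.65
tool_pos: [0.4886, -0.2821, 0.0488]
ee_rot: [-0.498, -0.501, -0.5, 0.501]
wrist_force: [-4.3, -0.5, 6.6]
grip_width: 0.353
```

Call:
carry_out(
  translation=[
    [0,0.03,0],
    [0,0.03,0],
    [0,0,0],
  ],
  rotation=[
    [0,0,0],
    [0,0,0],
    [0,0,0],
  ],
  gripper=[0.25,0.25,0.25],
)

```text
time: 35.02
tool_pos: [0.4898, -0.2821, 0.0487]
ee_rot: [0.495, 0.498, 0.504, -0.504]
wrist_force: [-20.1, -1.6, 17.5]
grip_width: 0.356
```

It stopped firmly after 30 mm of slide at 20 N, so carrier C is home in bay 3. Releasing and fetching carrier B.

Call:
carry_out(
  translation=[
    [0,-0.04,0],
    [0,0,0],
    [0,0,0],
    [-0.3,0,0],
    [-0.6,0,0],
    [-0.6,0,0],
    [-0.6,0,0],
    [-0.6,0,0],
    [-0.6,-0.3,-0.1],
    [-0.2,-0.3,-0.5],
  ],
  rotation=[
    [0,0,0],
    [0,0,0],
    [0,0,0],
    [0,0,0],
    [0,0,0],
    [0,0,0],
    [0,0,0],
    [0,0,0],
    [0,0,0],
    [0,0,0],
  ],
  gripper=[0.25,0.52,0.52,0.52,0.52,0.52,0.52,0.52,0.52,0.52],
)

```text
time: 36.28
tool_pos: [0.4354, -0.2245, 0.3978]
ee_rot: [0.5, 0.502, 0.497, -0.501]
wrist_force: [0.2, 1.2, -0.1]
grip_width: 0.516
```

Call:
carry_out(
  translation=[
    [0,-0.3,-0.5],
    [0,0,-0.6],
    [0,0,-0.6],
    [0,0,-0.6],
    [0,0,-0.6],
    [0,0,-0.6],
    [0,0,-0.6],
    [0,0.1,-0.6],
    [0,0.1,-0.6],
    [0,0.2,-0.5],
  ],
  rotation=[
    [0,0,0],
    [0,0,0],
    [0,0,0],
    [0,0,0],
    [0,0,0],
    [0,0,0],
    [0,0,0],
    [0,0,0],
    [0,0,0],
    [0,0,0],
  ],
  gripper=[0.52,0.52,0.52,0.52,0.52,0.52,0.52,0.52,0.52,0.52],
)

```text
time: 37.52
tool_pos: [0.4464, 0.3601, 0.3947]
ee_rot: [0.498, 0.501, 0.501, -0.5]
wrist_force: [1.8, -0.5, 0.8]
grip_width: 0.516
```

```bash
python3 -c "
from h import *
plan(.444,.3662,.034,.019)
t=viewer.get_image('top')[:,:,::-1]; cv2.imwrite('pics/e_t.png',t); cv2.imwrite('pics/e_s.png',viewer.get_image('side')[:,:,::-1])
"
```

```text
t 37.52 pos [0.4464 0.3601 0.3947] rotunits [-0.1188 -0.016   0.0131] shift(after turn) [ 3.6069 -0.023  -0.0617] shift(now) [ 3.6071 -0.016  -0.0512] sg -1 w 0.516 F [ 1.8057 -0.4812  0.8203]
```

Call:
carry_out(
  translation=[
    [0.3,-0.023,-0.062],
    [0.6,0,0],
    [0.6,0,0],
    [0.6,0,0],
    [0.6,0,0],
    [0.4,0,0],
    [0,0,0],
    [0,0,0],
  ],
  rotation=[
    [-0.119,-0.016,0.013],
    [0,0,0],
    [0,0,0],
    [0,0,0],
    [0,0,0],
    [0,0,0],
    [0,0,0],
    [0,0,0],
  ],
  gripper=[0.62,0.62,0.62,0.62,0.62,0.62,0.62,0.62],
)

```text
time: 38.62
tool_pos: [0.4457, 0.3638, 0.0867]
ee_rot: [0.504, 0.497, 0.504, -0.495]
wrist_force: [0.6, 0.4, 0.7]
grip_width: 0.626
```

```bash
python3 -c "
from h import *
plan(.444,.3665,.034,.019)
"
```

```text
t 38.62 pos [0.4457 0.3638 0.0867] rotunits [-0.015  -0.0058 -0.0132] shift(after turn) [ 0.5269 -0.0165 -0.0277] shift(now) [ 0.5269 -0.0178 -0.0272] sg -1 w 0.626 F [0.6214 0.353  0.7216]
```

Call:
carry_out(
  translation=[
    [0.1,-0.016,-0.027],
    [0.15,0,0],
    [0.15,0,0],
    [0.12,0,0],
    [0,0,0],
    [0,0,0],
    [0,0,0],
    [0,0,0],
    [0,0,0],
  ],
  rotation=[
    [-0.015,-0.006,-0.013],
    [0,0,0],
    [0,0,0],
    [0,0,0],
    [0,0,0],
    [0,0,0],
    [0,0,0],
    [0,0,0],
    [0,0,0],
  ],
  gripper=[0.62,0.62,0.62,0.62,0.62,0.25,0.25,0.25,0.25],
)

```text
time: 39.75
tool_pos: [0.4432, 0.3661, 0.0334]
ee_rot: [0.505, 0.495, 0.505, -0.496]
wrist_force: [0.7, -0.3, 0.7]
grip_width: 0.359
```

```bash
python3 -c "
from h import *
plan(.444,.3665,.034,.019)
"
```

```text
t 39.75 pos [0.4432 0.3661 0.0334] rotunits [0.0011 0.0047 0.0082] shift(after turn) [-0.0062  0.0085 -0.0034] shift(now) [-0.0062  0.0085 -0.0034] sg -1 w 0.359 F [ 0.6555 -0.2977  0.6988]
```

Call:
carry_out(
  translation=[
    [-0.3,0,0],
    [-0.55,0,0],
    [-0.6,0,0],
    [-0.6,0,0],
    [-0.6,0,0],
    [-0.6,-0.1,0],
    [-0.35,-0.4,0.3],
    [0,0,0.6],
    [0,0,0.6],
    [0,0,0.6],
  ],
  rotation=[
    [0,0,0],
    [0,0,0],
    [0,0,0],
    [0,0,0],
    [0,0,0],
    [0,0,0],
    [0,0,0],
    [0.13,0,0],
    [0,0,0],
    [0,0,0],
  ],
  gripper=[0.25,0.25,0.25,0.25,0.25,0.25,0.25,0.25,0.25,0.25],
)

```text
time: 41.0
tool_pos: [0.394, 0.1539, 0.3929]
ee_rot: [-0.499, -0.499, -0.5, 0.502]
wrist_force: [0.8, 0.9, -2.2]
grip_width: 0.356
```

Call:
carry_out(
  translation=[
    [0,0,0.6],
    [0,0,0.6],
    [0,0,0.6],
    [0,0.1,0.6],
    [0,0.1,0.6],
    [0,0.2,0.5],
    [0,0.2,0.2],
    [0,0,0],
    [0,0,0],
  ],
  rotation=[
    [0,0,0],
    [0,0,0],
    [0,0,0],
    [0,0,0],
    [0,0,0],
    [0,0,0],
    [0,0,0],
    [0,0,0],
    [0,0,0],
  ],
  gripper=[0.25,0.25,0.25,0.25,0.25,0.25,0.25,0.25,0.25],
)

```text
time: 42.12
tool_pos: [0.4531, -0.2141, 0.3931]
ee_rot: [-0.498, -0.5, -0.5, 0.502]
wrist_force: [-0.4, 0.4, -1.6]
grip_width: 0.355
```

```bash
python3 -c "
from h import *
plan(.462,-.2241,.09,-.004)
"
```

```text
t 42.12 pos [ 0.4531 -0.2141  0.3931] rotunits [0.0044 0.0019 0.0233] shift(after turn) [3.0311 0.0898 0.1001] shift(now) [3.0307 0.1021 0.0992] sg -1 w 0.355 F [-0.4479  0.4306 -1.5885]
```

Call:
carry_out(
  translation=[
    [0.3,0.09,0.1],
    [0.6,0,0],
    [0.6,0,0],
    [0.6,0,0],
    [0.6,0,0],
    [0.33,0,0],
    [0,0,0],
    [0,0,0],
  ],
  rotation=[
    [0.004,0.002,0.023],
    [0,0,0],
    [0,0,0],
    [0,0,0],
    [0,0,0],
    [0,0,0],
    [0,0,0],
    [0,0,0],
  ],
  gripper=[0.25,0.25,0.25,0.25,0.25,0.25,0.25,0.25],
)

```text
time: 43.12
tool_pos: [0.4641, -0.2255, 0.0927]
ee_rot: [0.501, 0.501, 0.497, -0.501]
wrist_force: [0.7, -0.1, -2.0]
grip_width: 0.359
```

```bash
python3 -c "
from h import *
plan(.462,-.2241,.0454,-.004)
"
```

```text
t 43.12 pos [ 0.4641 -0.2255  0.0927] rotunits [ 0.0036  0.0181 -0.0242] shift(after turn) [ 0.473  -0.0212 -0.0134] shift(now) [ 0.4729 -0.0232 -0.0149] sg -1 w 0.359 F [ 0.6904 -0.1433 -1.983 ]
```

Call:
carry_out(
  translation=[
    [0.1,-0.021,-0.013],
    [0.15,0,0],
    [0.15,0,0],
    [0.073,0,0],
    [0,0,0],
    [0.012,0,0],
    [0,0,0],
  ],
  rotation=[
    [0,0.018,-0.024],
    [0,0,0],
    [0,0,0],
    [0,0,0],
    [0,0,0],
    [0,0,0],
    [0,0,0],
  ],
  gripper=[0.25,0.25,0.25,0.25,0.25,0.25,0.25],
)

```text
time: 44.0
tool_pos: [0.46, -0.2234, 0.0451]
ee_rot: [-0.496, -0.501, -0.501, 0.502]
wrist_force: [-10.8, 4.9, 27.4]
grip_width: 0.358
```

```bash
python3 -c "
from h import *
plan(.462,-.2241,.0454,-.004)
"
```

```text
t 44.0 pos [ 0.46   -0.2234  0.0451] rotunits [-0.0024 -0.0236  0.0353] shift(after turn) [-0.0031  0.0199  0.0069] shift(now) [-0.0033  0.0199  0.0068] sg -1 w 0.358 F [-10.7634   4.8859  27.4238]
```

Call:
carry_out(
  translation=[
    [-0.008,0,0.007],
    [0,0.02,0],
    [0,0.03,0],
    [0,0.03,0],
    [0,0,0],
  ],
  rotation=[
    [0,-0.02,0.03],
    [0,0,0],
    [0,0,0],
    [0,0,0],
    [0,0,0],
  ],
  gripper=[0.25,0.25,0.25,0.25,0.25],
)

```text
time: 44.62
tool_pos: [0.4666, -0.2246, 0.0451]
ee_rot: [-0.498, -0.5, -0.5, 0.502]
wrist_force: [-13.4, 1.9, 24.4]
grip_width: 0.353
```

```bash
python3 -c "
from h import *
plan(.4881,-.2241,.0454,-.004)
"
```

```text
t 44.62 pos [ 0.4666 -0.2246  0.0451] rotunits [0.006  0.0027 0.0226] shift(after turn) [-0.0027  0.2146 -0.0062] shift(now) [-0.0036  0.2146 -0.006 ] sg -1 w 0.353 F [-13.4419   1.8821  24.3904]
```

Call:
carry_out(
  translation=[
    [-0.012,0,0],
    [0,0,0],
  ],
  rotation=[
    [0,0,0],
    [0,0,0],
  ],
  gripper=[0.25,0.25],
)

```text
time: 44.88
tool_pos: [0.4674, -0.2247, 0.0452]
ee_rot: [-0.499, -0.5, -0.499, 0.501]
wrist_force: [-7.5, 1.0, 13.0]
grip_width: 0.356
```

Call:
carry_out(
  translation=[
    [-0.006,0,0],
    [0,0,0],
  ],
  rotation=[
    [0,0,0],
    [0,0,0],
  ],
  gripper=[0.25,0.25],
)

```text
time: 45.12
tool_pos: [0.4675, -0.2247, 0.0452]
ee_rot: [-0.499, -0.5, -0.499, 0.501]
wrist_force: [-5.6, 0.5, 8.5]
grip_width: 0.354
```

Load on the plate is now down to 8 N. Sliding on.

Call:
carry_out(
  translation=[
    [0,0.03,0],
    [0,0.03,0],
    [0,0.03,0],
    [0,0,0],
  ],
  rotation=[
    [0,0,0],
    [0,0,0],
    [0,0,0],
    [0,0,0],
  ],
  gripper=[0.25,0.25,0.25,0.25],
)

```text
time: 45.62
tool_pos: [0.4769, -0.2248, 0.0453]
ee_rot: [-0.499, -0.501, -0.499, 0.501]
wrist_force: [-4.0, 0.1, 7.9]
grip_width: 0.357
```

Call:
carry_out(
  translation=[
    [0,0.03,0],
    [0,0.03,0],
    [0,0.02,0],
    [0,0,0],
  ],
  rotation=[
    [0,0,0],
    [0,0,0],
    [0,0,0],
    [0,0,0],
  ],
  gripper=[0.25,0.25,0.25,0.25],
)

```text
time: 46.12
tool_pos: [0.4835, -0.2241, 0.0452]
ee_rot: [-0.498, -0.5, -0.5, 0.501]
wrist_force: [-7.7, 2.8, 11.4]
grip_width: 0.356
```

Call:
carry_out(
  translation=[
    [0,0.03,0],
    [0,0.03,0],
    [0,0,0],
  ],
  rotation=[
    [0,0,0],
    [0,0,0],
    [0,0,0],
  ],
  gripper=[0.25,0.25,0.25],
)

```text
time: 46.5
tool_pos: [0.4873, -0.224, 0.0452]
ee_rot: [-0.497, -0.499, -0.502, 0.503]
wrist_force: [-14.5, 1.7, 18.3]
grip_width: 0.359
```

```bash
python3 -c "
from h import *
plan(.4881,-.2241,.0454,-.004);print(tool()[2]['moment'])
"
```

```text
t 46.5 pos [ 0.4873 -0.224   0.0452] rotunits [ 0.0095 -0.0069  0.0522] shift(after turn) [-0.0025  0.0084  0.0014] shift(now) [-0.0025  0.0083  0.0014] sg -1 w 0.359 F [-14.5009   1.6738  18.2732]
[0.481  2.4898 0.2176]
```

Call:
carry_out(
  translation=[
    [0,0.03,0],
    [0,0,0],
  ],
  rotation=[
    [0,0,0],
    [0,0,0],
  ],
  gripper=[0.25,0.25],
)

```text
time: 46.75
tool_pos: [0.4875, -0.224, 0.0452]
ee_rot: [0.495, 0.497, 0.504, -0.504]
wrist_force: [-24.1, -0.4, 26.1]
grip_width: 0.354
```

Call:
carry_out(
  translation=[
    [0,0.02,0],
    [0,0,0],
  ],
  rotation=[
    [0,0,0],
    [0,0,0],
  ],
  gripper=[0.25,0.25],
)

```text
time: 47.0
tool_pos: [0.4878, -0.2241, 0.045]
ee_rot: [-0.494, -0.497, -0.505, 0.505]
wrist_force: [-29.4, -1.5, 27.8]
grip_width: 0.358
```

It stopped at the expected x with 29 N, so carrier B is home in bay 2. Releasing and going to the lever.

Call:
carry_out(
  translation=[
    [0,-0.07,0],
    [0,0,0],
    [0,0,0],
    [-0.3,0,0],
    [-0.6,0,0],
    [-0.6,-0.1,0],
    [-0.6,-0.2,0],
    [0,-0.55,0.2],
    [0,-0.5,0.3],
    [0,-0.45,0.4],
  ],
  rotation=[
    [0,0,0],
    [0,0,0],
    [0,0,0],
    [0,0,0],
    [0,0,0],
    [0,0,0],
    [0,0,0],
    [0,0,0],
    [0,0,0],
    [0,0,0],
  ],
  gripper=[0.25,0.52,0.52,0.52,0.52,0.52,0.52,0.7,0.7,0.7],
)

```text
time: 48.25
tool_pos: [0.3082, -0.3139, 0.2542]
ee_rot: [0.501, 0.501, 0.498, -0.5]
wrist_force: [0.2, -0.9, -0.6]
grip_width: 0.697
```

```bash
python3 -c "
from h import *
plan(.2953,-.3910,.2288,0)
cv2.imwrite('pics/f_t.png',viewer.get_image('top')[:,:,::-1])
"
```

```text
t 48.25 pos [ 0.3082 -0.3139  0.2542] rotunits [-0.012   0.017  -0.0197] shift(after turn) [ 0.2542 -0.1285  0.7709] shift(now) [ 0.2561 -0.1278  0.7704] sg -1 w 0.697 F [ 0.2098 -0.9211 -0.5963]
```

Call:
carry_out(
  translation=[
    [0,-0.064,0.39],
    [0,-0.064,0.38],
    [0.25,0,0],
    [0,0,0],
    [0,0,0],
    [0,0,0],
    [0,0,0],
    [0,0,0],
  ],
  rotation=[
    [-0.012,0.017,-0.02],
    [0,0,0],
    [0,0,0],
    [0,0,0.87],
    [0,0,0.87],
    [0,0,0.87],
    [0,0,0.87],
    [0,0,0],
  ],
  gripper=[0.75,0.75,0.75,0.75,0.75,0.75,0.75,0.75],
)

```text
time: 49.3
tool_pos: [0.2946, -0.3902, 0.2273]
ee_rot: [0.624, 0.629, 0.328, -0.33]
wrist_force: [0.0, 0.4, -0.1]
grip_width: 0.749
```

```bash
python3 -c "
from h import *
lev(.4255,-.391,.125)
p,r,s=tool(); P=np.array([.4255-.1107*np.sin(.602),-.391,.04+.1107*np.cos(.602)]); print(P, r.inv().apply(P-p)/.1, r.as_matrix())
"
```

```text
pos [ 0.2946 -0.3902  0.2273] angle by pos 0.6101318562835799 by tool 0.6044643404048459 dist 0.22851016090657558 F [ 0.0488  0.3959 -0.11  ] M [-0.0005  0.2728 -0.0073] w 0.7488645973124871 q [-1.4624 -0.0628  2.0075  0.6497  1.2059 -0.126 ]
[ 0.3628 -0.391   0.1312] [1.1781 0.0158 0.0091] [[ 0.5683  0.8228 -0.006 ]
 [ 0.001  -0.0079 -1.    ]
 [-0.8228  0.5683 -0.0053]]
```

Call:
carry_out(
  translation=[
    [0.4,0.016,0.009],
    [0.4,0,0],
    [0.25,0,0],
    [0.12,0,0],
    [0,0,0],
    [0,0,0],
    [0,0,0],
    [0,0,0],
    [0,0,0],
  ],
  rotation=[
    [0,0,0],
    [0,0,0],
    [0,0,0],
    [0,0,0],
    [0,0,0],
    [0,0,0],
    [0,0,0],
    [0,0,0],
    [0,0,0],
  ],
  gripper=[0.75,0.75,0.75,0.75,0.75,0.5,0.3,0.3,0.3],
)

```text
time: 50.42
tool_pos: [0.3638, -0.3912, 0.135]
ee_rot: [0.626, 0.627, 0.327, -0.328]
wrist_force: [-3.4, 4.6, 5.8]
grip_width: 0.366
```

```bash
python3 -c "
from h import *
lev(.4255,-.391,.125)
"
```

```text
pos [ 0.3638 -0.3912  0.135 ] angle by pos 0.5763667479087633 by tool 0.6073588100793919 dist 0.11330156336472806 F [-3.4152  4.5746  5.7791] M [0.4088 0.2023 0.316 ] w 0.3655683551916885 q [-1.3009  0.1529  2.0142  0.7469  0.9437 -0.1711]
```

Call:
carry_out(
  translation=[
    [-0.09,0,0],
    [-0.09,0,0],
    [0,0,0],
    [0,0,0],
  ],
  rotation=[
    [0,0,0],
    [0,0,0],
    [0,0,0],
    [0,0,0],
  ],
  gripper=[0.3,0.3,0.3,0.3],
)

```text
time: 50.92
tool_pos: [0.3537, -0.3913, 0.1489]
ee_rot: [0.625, 0.628, 0.327, -0.329]
wrist_force: [5.0, 0.2, -3.5]
grip_width: 0.361
```

```bash
python3 -c "
from h import *
lev(.4255,-.391,.125)
"
```

```text
pos [ 0.3537 -0.3913  0.1489] angle by pos 0.582895660222591 by tool 0.6074014492148732 dist 0.13039728650246002 F [ 4.9638  0.2265 -3.4894] M [-0.0659 -0.0828 -0.4073] w 0.3607192641491969 q [-1.3235  0.1175  2.0177  0.7296  0.979  -0.1595]
```

Call:
carry_out(
  translation=[
    [0.0035,0.095,0],
    [0.0035,0.095,0],
    [0.0035,0.095,0],
    [0.0035,0.095,0],
  ],
  rotation=[
    [0,0,-0.43],
    [0,0,-0.43],
    [0,0,-0.43],
    [0,0,-0.43],
  ],
  gripper=[0.3,0.3,0.3,0.3],
)

```text
time: 51.42
tool_pos: [0.3869, -0.3912, 0.1647]
ee_rot: [0.568, 0.571, 0.418, -0.42]
wrist_force: [1.3, 2.1, -5.8]
grip_width: 0.358
```

```bash
python3 -c "
from h import *
lev(.4255,-.391,.125)
"
```

```text
pos [ 0.3869 -0.3912  0.1647] angle by pos 0.30043104651446334 by tool 0.302624267526 dist 0.13056159649565843 F [ 1.3081  2.0851 -5.8018] M [-0.1313 -0.0007 -0.3862] w 0.3576045372183463 q [-1.0922  0.1502  1.8417  0.314   1.0297  0.337 ]
```

Call:
carry_out(
  translation=[
    [0.0035,0.097,0],
    [0.0035,0.097,0],
    [0.0035,0.097,0],
    [0.0035,0.097,0],
    [0,0.02,0],
    [0,0,0],
    [0,0,0],
  ],
  rotation=[
    [0,0,-0.43],
    [0,0,-0.43],
    [0,0,-0.43],
    [0,0,-0.43],
    [0,0,-0.04],
    [0,0,0],
    [0,0,0],
  ],
  gripper=[0.3,0.3,0.3,0.3,0.3,0.3,0.3],
)

```text
time: 52.3
tool_pos: [0.4271, -0.3911, 0.1706]
ee_rot: [0.498, 0.501, 0.5, -0.5]
wrist_force: [2.0, 1.9, -8.7]
grip_width: 0.365
```

```bash
python3 -c "
from h import *
lev(.4255,-.391,.125)
"
```

```text
pos [ 0.4271 -0.3911  0.1706] angle by pos -0.012029099391608128 by tool -0.0007272874445245465 dist 0.13060645117697203 F [ 1.9743  1.856  -8.7135] M [-0.5305 -0.3002 -0.2968] w 0.36457279838797474 q [-0.8915  0.2991  1.613   0.0012  1.232   0.6822]
```

Call:
carry_out(
  translation=[
    [0,0.03,0],
    [0,0,0],
  ],
  rotation=[
    [0,0,0],
    [0,0,0],
  ],
  gripper=[0.3,0.3],
)

```text
time: 52.55
tool_pos: [0.4282, -0.3912, 0.1703]
ee_rot: [0.497, 0.5, 0.502, -0.502]
wrist_force: [-5.4, 3.1, -5.8]
grip_width: 0.36
```

Call:
carry_out(
  translation=[
    [0.08,0,0],
    [0.085,0,0],
    [0,0,0],
    [0,0,0],
  ],
  rotation=[
    [0,0,0],
    [0,0,0],
    [0,0,0],
    [0,0,0],
  ],
  gripper=[0.3,0.3,0.3,0.3],
)

```text
time: 53.05
tool_pos: [0.4283, -0.3912, 0.1545]
ee_rot: [0.497, 0.5, 0.502, -0.501]
wrist_force: [-6.8, 2.2, -2.6]
grip_width: 0.359
```

```bash
python3 -c "
from h import *
lev(.4255,-.391,.125)
"
```

```text
pos [ 0.4283 -0.3912  0.1545] angle by pos -0.024248544670014714 by tool -0.006120667857813711 dist 0.11457444970965594 F [-6.7614  2.2148 -2.6319] M [-0.3674  0.9311 -0.4164] w 0.35858104873955604 q [-0.8879  0.3221  1.6195 -0.003   1.2062  0.6868]
```

The stop was felt and the collar dropped 16 mm. Releasing, backing off upward and clearing the view.

Call:
carry_out(
  translation=[
    [0,-0.02,0],
    [0,0,0],
    [0,0,0],
    [0,0,0],
    [-0.4,0,0],
    [-0.6,0,0],
    [-0.5,0,0],
    [0,-0.55,0.2],
    [0,-0.55,0.2],
    [0,-0.55,0.2],
  ],
  rotation=[
    [0,0,0],
    [0,0,0],
    [0,0,0],
    [0,0,0],
    [0,0,0],
    [0,0,0],
    [0,0,0],
    [0,0,0],
    [0,0,0],
    [0,0,0],
  ],
  gripper=[0.3,0.8,0.8,0.8,0.8,0.8,0.8,0.8,0.8,0.8],
)

```text
time: 54.3
tool_pos: [0.2626, -0.4521, 0.3057]
ee_rot: [-0.5, -0.5, -0.5, 0.501]
wrist_force: [-1.2, -0.3, 0.5]
grip_width: 0.799
```

Call:
carry_out(
  translation=[
    [0,-0.5,0.4],
    [0,-0.3,0.4],
    [0,-0.1,0.3],
    [0,0,0],
    [0,0,0],
  ],
  rotation=[
    [0,0,0],
    [0,0,0],
    [0,0,0],
    [0,0,0],
    [0,0,0],
  ],
  gripper=[0.8,0.8,0.8,0.8,0.8],
)

```text
time: 54.92
tool_pos: [0.1752, -0.5598, 0.3047]
ee_rot: [0.499, 0.501, 0.5, -0.5]
wrist_force: [-0.6, 0.8, -0.2]
grip_width: 0.803
```

```bash
python3 -c "
from h import *
p,r,s=tool(); print(p,s['wrist_force'],s['time'])
t=viewer.get_image('top')[:,:,::-1]; s=viewer.get_image('side')[:,:,::-1]
cv2.imwrite('pics/z_t.png',t); cv2.imwrite('pics/z_s.png',s)
def up(im,x0,y0,w,h,k):
    c=cv2.resize(im[y0:y0+h,x0:x0+w],None,fx=k,fy=k,interpolation=cv2.INTER_CUBIC)
    for i in range(0,w,5): cv2.line(c,(i*k,0),(i*k,5 if i%10 else 10),(0,255,255),1); i%10==0 and cv2.putText(c,str(x0+i),(i*k,20),0,.35,(0,255,255),1)
    for i in range(0,h,5): cv2.line(c,(0,i*k),(5 if i%10 else 10,i*k),(0,255,255),1); i%10==0 and cv2.putText(c,str(y0+i),(10,i*k+4),0,.35,(0,255,255),1)
    return c
a=up(t,312,180,88,65,6); b=up(s,300,115,33,65,6); c=cv2.resize(t[165:275,120:240],None,fx=1.8,fy=1.8); 
A=np.hstack([a,b]); B=np.zeros((198,A.shape[1],3),np.uint8); B[:,:216]=c; d=cv2.resize(s[225:310,160:300],None,fx=2.3,fy=2.3); B[:d.shape[0],230:230+d.shape[1]]=d[:198]
cv2.imwrite('pics/final.png',np.vstack([A,B])); print(np.vstack([A,B]).shape)
for n,im,bx in(('top',t,(360,195,60,60)),('side',s,(290,115,80,60))):
    x,y,w,h=bx; m=(im[y:y+h,x:x+w].max(2)<28).astype(np.uint8); k,l,st,cc=cv2.connectedComponentsWithStats(m)
    print(n,[(cc[i]+[x,y],st[i,4]) for i in range(1,k) if st[i,4]>8])
"
```

```text
[ 0.17517048 -0.55980741  0.30473987] [-0.62050684  0.82405024 -0.17862295] 54.925
(588, 726, 3)
top [(array([389.57142857, 218.21428571]), np.int32(14))]
side [(array([316.88888889, 133.33333333]), np.int32(9))]
```

View pics/final.png

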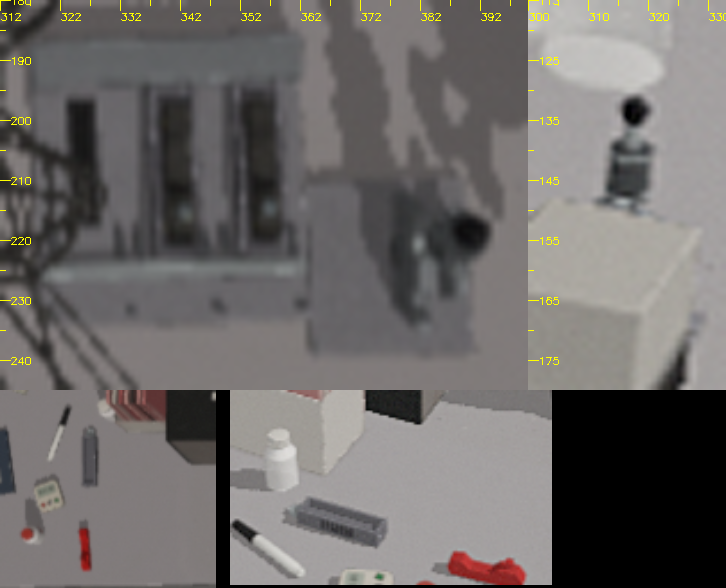

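Carriers with magazines lie in bays 2 and 3, both tails at v≈221 just behind the lock bar. The lever is upright with its ball back at (389.6,218.2), and the bystanders and red look-alike are unmoved. A last check compares the collar's height with the start picture.

```bash
python3 -c "
import cv2,numpy as np
a=cv2.imread('pics/side0.png',0).astype(int);b=cv2.imread('pics/z_s.png',0).astype(int)
print(a[128:152,314:320].mean(1).round());print(b[128:152,314:320].mean(1).round())
t=cv2.imread('pics/top0.png',0).astype(int);u=cv2.imread('pics/z_t.png',0).astype(int)
print(t[216:232,320:360].mean(1).round());print(u[216:232,320:360].mean(1).round())
"
```

```text
[197. 190. 169. 118.  71.  61.  70. 103. 148. 150. 120.  85.  74. 115.
  73.  61.  64.  66.  64.  76. 130. 131. 148. 170.]
[195. 188. 167. 117.  71.  57.  68. 101. 146. 148. 120.  84.  72. 114.
  72.  58.  64.  62.  65.  76. 128. 128. 146. 168.]
[ 75.  80.  88.  90.  87.  78.  74.  92. 116. 118. 109. 104. 103. 101.
  99.  98.]
[ 69.  64.  64.  66.  69.  71.  72.  90. 115. 117. 108. 103. 101. 100.
  98.  97.]
```

The collar, ball and lock bar profiles match the locked start picture. Handing in.

```bash
python3 -c "
from h import *
print(ticket.close_job(), robot.sense()['time'])"
```

```text
the job is handed in; nothing more can be done
the job is handed in; nothing more can be done
```

The job is done and handed in at about 55 s on the robot's clock. I found two magazines and saw no third; I did not separately search the area under the tray.

**What I did**
- I put both magazines into carriers of their own on the bench. Then I raised the collar and swung the lever open to 0.60 rad, where the collar dropped in.
- I slid the loaded carriers home into bays 3 and 2 until they stopped at 20 N and 29 N. Then I swung the lever back to its locked stop and let the collar drop. The spare carrier stayed on the bench.

**Last checks**
- The final pictures show both loaded carriers in the bays with their tails level, just behind the raised lock bar.
- The lever ball, collar height and lock bar match the locked start picture almost exactly. I did not tug the lever to test the lock.
- The red look-alike, the timer and the bottle look unmoved. I did not look at the beaker again; no move went near it.
- I judged the magazines seated on the pocket floor from the knob and dot heights for the first one, and from feel and one picture for the second. I did not measure them again in the dock.

**What went wrong or disagreed**
- On the first approach to a carrier, a finger stood on its rim with 35 N. The top camera read about 3–4 mm off in y there. I lifted, corrected and saw no movement of the carriers.
- When I set the second carrier on the dock plate, it pressed with about 27 N until I eased it off.

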